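# Index the stone carousel and lock it with its pin

### The arm

A 6-joint arm with a two-finger parallel gripper is mounted at the origin on a cart in front of the work surface, level with it; the furniture and walls round the work are solid. World frame = base frame: x ahead of the robot, y to its left, z up, the work surface at z = 0. Lengths are in m, angles in rad, forces in N, time in s.
With the tool pointing down it reaches from about 0.35 to 1 m from the base axis. Payload 7.1 kg.
Tool frame: the origin (TCP) lies midway between the tips of the shut fingers; the grasp point (between the pads) lies 19 mm behind it; y points along the fingers, z is the direction in which the jaws open and shut, and the axes are right-handed (so a half turn about y gives the same grasp; the last joint's range is limited). The gripper opens to 85 mm and grips with 20 to 120 N. Pads are 22 mm wide; open, the fingers measure 114 mm over their backs; the gripper's body (76 mm by 85 mm) begins 54 mm behind the grasp point. The pads swing forward as they close: fully open they stand 13 mm farther back than shut.
Start: joints at [-1.354, 0.423, 1.63, -0, 1.089, -0.019], TCP at [0.146, -0.608, 0.231] pointing down, gripper open.
Joint ranges: [-3, 3], [-0.9, 2.11], [0.09, 2.58], [-1.31, 4.45], [0.11, 2.69], [-2.54, 2.54]. Speed limits (rad/s): [2.39, 2.39, 3.01, 3.14, 3.14, 3.14].

### API

Orientations are given as a unit quaternion [x, y, z, w].
In Python, from cell import arm gives the robot as it stands.
- The arm moves only by the tool send_rows, never from a script. Its argument "moves" is a list of rows, each a list of 3 entries, a list of its own where there are three numbers: the shift along the tool's x, y, z in m, then the turn, a rotation vector about the tool's x, y, z in rad, then the opening, from -1 (shut) to 1 (fully open). In form: [[[tx, ty, tz], [rx, ry, rz], hand], ...]. A call has 1 to 12 rows; each row is the pose to reach, as a shift and turn from the pose commanded when the call began, along the tool's axes at that moment; what a row does not reach only later rows make up. A row lasts 1/10 s, in which the tool goes at most 50 mm and 8.59 degrees, less where a joint would pass 70% of its speed; a pose out of reach is approached as far as the arm can. A call with a gripper value outside its range is refused whole. The fingers move at their own pace and stop on an object; "force" is the grip in N (left out, the last holds). Time passes only in rows, so rows that repeat a pose let the fingers close. It gives the time, the measured TCP pose, the force and the opening at its end, in the units of the state.
- arm.state(): the state, without advancing time (a new reading comes with each control period).
- arm.camera(name): name is "scene" or "top" or "wrist"; returns a dict with "frame" (384x512x3 uint8, blue, green, red), "camera_matrix" (3x3 intrinsics, pixels), "k1" (the pictures are not rectified: a ray, as slopes to the right and down, at radius r is drawn at 1 + k1 r^2 times it, then the intrinsics apply), "view" (4x4, takes a point from world to camera coordinates); the wrist camera has in their place "tool_from_camera" (4x4, takes a point from camera to tool coordinates, whose origin is the TCP and whose axes are the tool frame's). Camera axes: x right, y up, looking along -z (the intrinsics and any distortion apply to the point x, -y, -z); pixel columns grow to the right and rows downward; lengths in m; the calibration is good to about 2 mm. A picture is of the moment at which its call begins: read the wrist's pose just before it. There is no depth.
- arm.finish_job(): hands the job in, once; it reports no verdict.
The state is a dict: "time": time; "joints": joint angles; "qd": joint speeds; "tau": joint torques, N m; "tool_pos": TCP position; "ee_rot": TCP orientation; "contact_force": force on the tool from outside, world axes, zero at the start; "wrist_torque": the same for the moment, N m; "finger_gap": finger opening in m.
Only numpy, scipy, OpenCV 4.12 (cv2) and the standard library are available. Lean on these libraries where they do the work, as an engineer would, in place of code of your own. Each camera call takes 0.05 s, during which the arm holds its last target.

### The job

Turn the stone carousel by its spokes until its one empty seat comes round to the pointer, leaving the index pin in its block meanwhile. Then take the index pin, put it down through the hole beside the empty seat and, with the pin bearing lightly, ease the carousel on counter-clockwise until the pin drops into the hidden socket a little past the pointer; leave it fully home, so that the carousel is locked for loading. Use a light hand: never force the spokes or the pin, and do not disturb the glue bottle, the vial or the tweezers.

Things in the scene. Friction and masses are not known exactly. Their poses are not given: they have to be found in the camera images.
- indexer: the indexing head, fixed to the table: grey round cast foot 192 mm across, 10 mm thick, that carries the carousel, the pointer and, under the carousel, the block with the pin's socket. Origin: centre of the foot's underside, on the carousel's upright turning axis; z up; its -x axis runs from the turning axis to the pointer.
- carousel (a joint): turning angle of the carousel, rad, counter-clockwise from above; 0 or 6.283 when the empty seat is at the pointer. Turns freely either way, no stops, drag about 0.04 N m. Aluminium wheel 170 mm across, top 46 mm above the table; four brass cups (seats) every 90 deg, 38 mm from the axis, three hold amber stones up to 68 mm high, one is empty. Hub 34 mm wide, 84 mm high.
- spoke_knob (a point): centre of the ball knob (18 mm) of the spoke 45 deg counter-clockwise of the empty seat. Four level steel spokes, 8 mm thick, leave the hub midway between the seats, centre line 68 mm above the table, knobs centred 110 mm from the axis. Push one sideways 85 to 100 mm from the axis with fingertips about 50 mm above the table: all else there is under 46 mm.
- empty_eye (a point): centre of the upper mouth of the eye (upright through hole, 11.4 mm wide) beside the empty seat, 72 mm from the axis, 46 mm above the table. Each seat has such an eye, in a round boss 26 mm wide and 12 mm thick in the wheel's rim; the pin goes down through it into the socket below.
- pointer_tip (a point): tip of the bent sheet-steel pointer, 90.5 mm from the axis, 40 mm above the table. It is only a rough guide: the socket lies 72 mm from the axis, 6 to 14 deg (7 to 18 mm) counter-clockwise past the pointer seen from above, under the carousel, where no reading shows it. It is 11.2 mm wide, 21 mm deep, in a steel block 64 mm long whose flat top is 32 mm above the table.
- index_pin: loose index pin, about 90 g, 74.5 mm tall, upright; origin: centre of its nose end, z up the pin. Shank 10 mm thick, 34 mm long, nose chamfer 0.7 mm; collar 24 mm wide at 34 to 38.5 mm; black round grip 20 mm thick above that. In an eye but on the plain top of the block its nose is 32 mm above the table; fully home, collar on the boss, 12 mm.
- pin_block: beech block 60 x 110 x 36 mm fixed to the table; origin: centre of its underside; at the start the pin stands in its widest hole, 11.6 mm wide and 30 mm deep, at y = -30 mm.
- glue_bottle: small glue bottle with a red spout, 34 mm wide, 86 mm high, loose, upright; origin: centre of its underside.
- vial: corked glass vial, 19 mm wide, 48 mm high, loose, upright; origin: centre of its underside.
- tweezers: steel tweezers, 128 mm long, 8 mm high, loose, lying along their own y axis; origin: centre of their underside.

How it is judged:
On the way, in this order (a step that is already met when the one before it is completed fails the run):
1. the empty seat stands at the pointer, at rest, while the pin is still in its block (y of empty_eye in the frame of indexer between -0.012 and 0.012 m and x of empty_eye in the frame of indexer below 0 m and velocity of joint carousel between -0.15 and 0.15 rad/s and distance of index_pin from where it was at the start of the episode below 0.015 m), for 0.2 s.
2. the pin's nose has entered the eye beside the empty seat (horizontal distance between index_pin and empty_eye below 0.005 m and z of index_pin in the frame of indexer below 0.042 m), for 0.1 s.
At the end, for the whole second after the job is handed in: The pin stands upright (within 0.1 rad) and at rest in the eye beside the empty seat, within 4 mm of its centre and fully home (its nose no more than 14.5 mm above the foot's underside, home being 12 mm), with the empty seat within 22 mm of the pointer's line and the carousel still (horizontal distance between index_pin and empty_eye below 0.004 m and z of index_pin in the frame of indexer below 0.0145 m and angle between index_pin's own z axis and vertical below 0.1 rad and y of empty_eye in the frame of indexer between -0.022 and 0.022 m and x of empty_eye in the frame of indexer below 0 m and linear speed of index_pin below 0.02 m/s and velocity of joint carousel between -0.1 and 0.1 rad/s); the robot touches nothing.
It fails at once if the fingers push the indexing head or its carousel harder than 25 N (contact force between the fingers and indexer above 25 N).
It fails at once if the pin is pressed against the indexing head or its carousel harder than 25 N (contact force between index_pin and indexer above 25 N).
It fails at once if the glue bottle is moved more than 30 mm (distance of glue_bottle from where it was at the start of the episode above 0.03 m).
It fails at once if the vial is moved more than 30 mm (distance of vial from where it was at the start of the episode above 0.03 m).
It fails at once if the tweezers are moved more than 30 mm (distance of tweezers from where it was at the start of the episode above 0.03 m).
It also fails if it takes over 67 s, if anything falls off the work surface, if the arm or the gripper's body presses on something with over 40 N, if the wrist force passes 120 N, or if a joint passes its speed limit or range.

## Working session

There is one attempt and no reset: what is moved stays moved. The work goes in short steps, Python scripts to look and compute and a tool call to move; the robot and the scene stay as the last step left them, time stands still between calls to the robot, and variables do not carry over. Pictures are saved under pics/ and viewed, and the job is handed in when it is done.

Besides the shell and the picture viewer there is one more tool, called after "Request:" by a JSON object that holds its "api" and its "payload". send_rows: Moves the arm, as the interface text tells. Its arguments: {"type":"object","properties":{"moves":{"type":"array","items":{"type":"array"}},"force":{"type":"number"}},"required":["moves"]}

```bash
ls; mkdir -p pics; cat > h.py <<'E'
import numpy as np,cv2
from cell import arm
from scipy.spatial.transform import Rotation as R
def ray(c,px,st=None):
    K=np.array(c["camera_matrix"]);k1=c["k1"]
    k1=float(np.ravel(k1)[0])
    p=np.array(px,float).reshape(1,1,2)
    u=cv2.undistortPoints(p,K,np.array([k1,0,0,0.]),None).ravel()
    d=np.array([u[0],-u[1],-1])
    if "view" in c:
        T=np.linalg.inv(np.array(c["view"]))
    else:
        T=np.eye(4);T[:3,:3]=R.from_quat(st["ee_rot"]).as_matrix();T[:3,3]=st["tool_pos"]
        T=T@np.array(c["tool_from_camera"])
    return T[:3,3],T[:3,:3]@d
def onz(c,px,z,st=None):
    o,d=ray(c,px,st);return o+d*(z-o[2])/d[2]
def proj(c,P,st=None):
    if "view" in c: V=np.array(c["view"])
    else:
        T=np.eye(4);T[:3,:3]=R.from_quat(st["ee_rot"]).as_matrix();T[:3,3]=st["tool_pos"]
        V=np.linalg.inv(T@np.array(c["tool_from_camera"]))
    q=V[:3,:3]@np.array(P)+V[:3,3]
    s=np.array([q[0]/-q[2],-q[1]/-q[2]]);s=s*(1+float(np.ravel(c["k1"])[0])*(s@s))
    K=np.array(c["camera_matrix"]);return K[:2,:2]@s+K[:2,2]
def snap(n,f):
    st=arm.state();c=arm.camera(n);cv2.imwrite("pics/%s.png"%f,c["frame"]);np.save("pics/%s.npy"%f,np.array([c,st],dtype=object),allow_pickle=True);return c,st
def load(f):
    a=np.load("pics/%s.npy"%f,allow_pickle=True);return a[0],a[1]
E
python3 -c "
from h import *
print(arm.state())
for n in ['scene','top','wrist']:
    c,s=snap(n,n+'0');print({k:v for k,v in c.items() if k!='frame'})
"
```

```text
pics
{'time': 0.0, 'joints': array([-1.35401509e+00,  4.23830441e-01,  1.63072008e+00,  2.00183526e-06,
        1.08863784e+00, -1.90113942e-02]), 'qd': array([ 1.75345642e-03,  2.41998172e-04,  3.43775627e-04, -8.01861090e-04,
        1.45361101e-04, -8.88165554e-05]), 'tau': array([-4.13331127e-04, -5.57388031e+01, -2.81739664e+01,  2.28332135e-05,
        7.40366173e-03,  4.20550634e-05]), 'tool_pos': array([ 0.14590356, -0.60714007,  0.23054039]), 'ee_rot': array([-0.08322701,  0.70275953, -0.70163658,  0.08311687]), 'contact_force': array([0.27108619, 0.02675702, 0.192363  ]), 'wrist_torque': array([ 0.02211201, -0.01747056, -0.00298449]), 'finger_gap': 0.08536616683013627}
{'camera_matrix': array([[357.70695639,   0.        , 252.79909457],
       [  0.        , 357.70695639, 192.12277031],
       [  0.        ,   0.        ,   1.        ]]), 'k1': 0.03302959199146087, 'view': array([[-0.82598648, -0.56364765,  0.0069039 ,  0.39831483],
       [ 0.32029029, -0.45921428,  0.8285749 , -0.23431   ],
       [-0.46385393,  0.68660292,  0.55983566, -0.62452717],
       [ 0.        , 
[... 359 characters left out ...]
 -0.51454614],
       [-0.10500112, -0.02451477,  0.9941699 , -0.85336519],
       [ 0.        ,  0.        ,  0.        ,  1.        ]])}
{'camera_matrix': array([[337.47617534,   0.        , 251.68426855],
       [  0.        , 337.47617534, 191.29622765],
       [  0.        ,   0.        ,   1.        ]]), 'k1': 0.01899628830910796, 'tool_from_camera': array([[ 8.29634347e-04, -9.58118208e-01, -2.86371805e-01,
        -7.20788137e-02],
       [ 9.70561987e-04,  2.86372540e-01, -9.58117856e-01,
        -1.41216344e-01],
       [ 9.99999185e-01,  5.16945894e-04,  1.16749761e-03,
         1.11125868e-03],
       [ 0.00000000e+00,  0.00000000e+00,  0.00000000e+00,
         1.00000000e+00]])}
```

View pics/scene0.png

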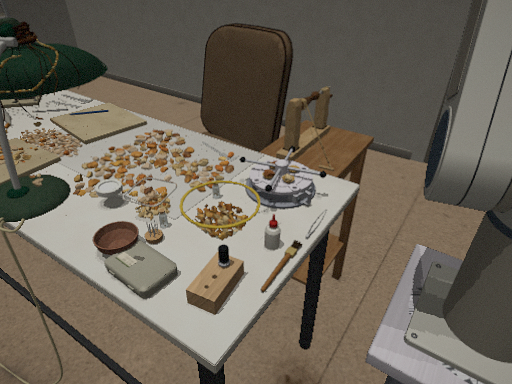

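View pics/top0.png

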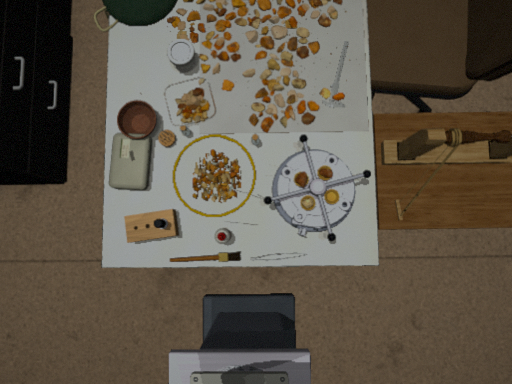

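View pics/wrist0.png

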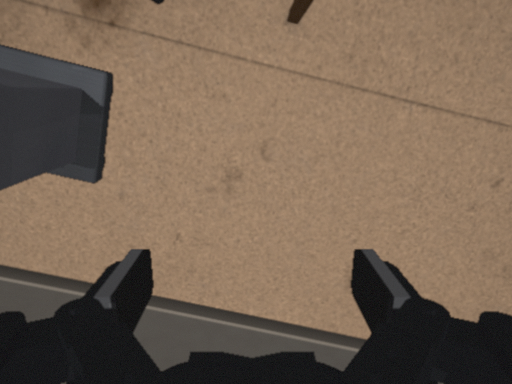

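```bash
python3 -c "
from h import *
f=cv2.imread('pics/top0.png')
cv2.imwrite('pics/z1.png',cv2.resize(f[125:250,255:380],None,fx=4.8,fy=4.8,interpolation=cv2.INTER_CUBIC))
cv2.imwrite('pics/z2.png',cv2.resize(f[190:280,115:315],None,fx=4,fy=4,interpolation=cv2.INTER_CUBIC))
f=cv2.imread('pics/scene0.png')
cv2.imwrite('pics/z3.png',cv2.resize(f[140:260,200:360],None,fx=5,fy=5,interpolation=cv2.INTER_CUBIC))
"
```

```text
(no output)
```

View pics/z1.png

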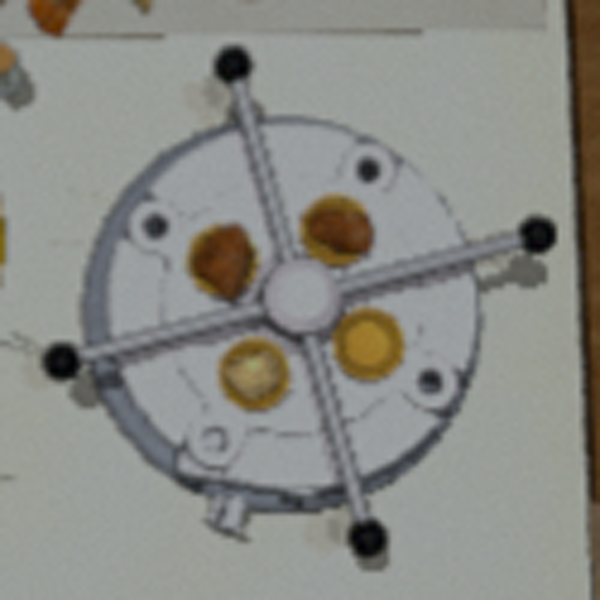

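View pics/z2.png

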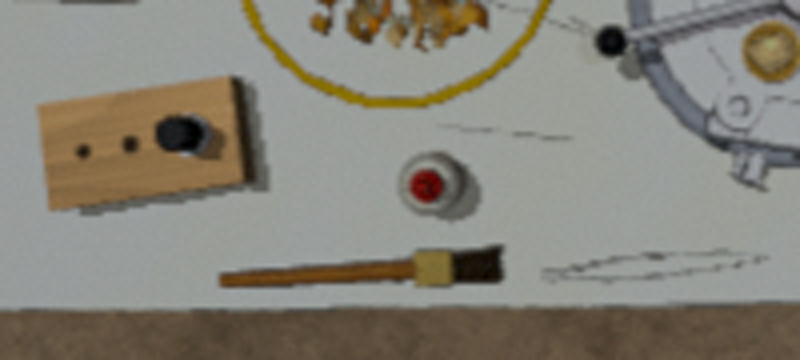

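View pics/z3.png

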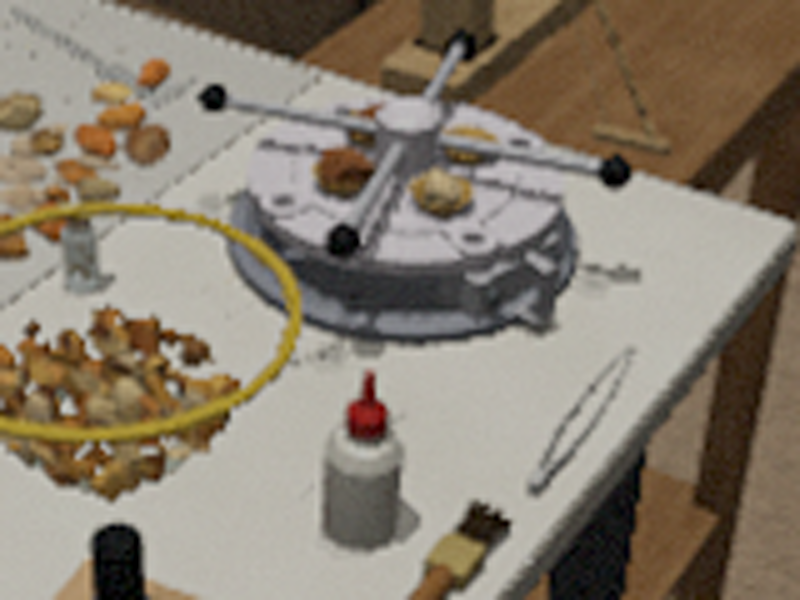

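```bash
python3 -c "
from h import *
c,s=load('top0');f=c['frame']
print(R.from_quat(s['ee_rot']).as_matrix().round(3))
# knobs
g=f.max(axis=2);P=[]
for (u,v) in [(232,65),(538,235),(368,538),(62,361)]:
    u0=255+u/4.8;v0=125+v/4.8
    m=np.zeros(g.shape,np.uint8);r=6
    y0,x0=int(v0),int(u0)
    w=np.clip(90-g[y0-r:y0+r+1,x0-r:x0+r+1].astype(float),0,None)
    yy,xx=np.mgrid[y0-r:y0+r+1,x0-r:x0+r+1]
    px=((w*xx).sum()/w.sum(),(w*yy).sum()/w.sum())
    p=onz(c,px,.068);P.append(p);print(np.round(px,2),p.round(4))
P=np.array(P);C=P.mean(0);print('C',C.round(4),'mid',((P[0]+P[2])/2).round(4),((P[1]+P[3])/2).round(4))
d=P-C;print(np.hypot(d[:,0],d[:,1]),np.degrees(np.arctan2(d[:,1],d[:,0])))
q=lambda u,v,z:onz(c,(255+(u-0)/4.8-.4,125+v/4.8-.4),z)
print('hub',q(302,297,.084))
for n,u,v,z in [('eye',430,380,.046),('eyeP',215,440,.046),('e3',155,226,.046),('e4',368,170,.046),('ptr',240,500,.04),('ptr2',232,512,.04)]:
    p=q(u,v,z);e=p-C;print(n,p.round(4),np.hypot(e[0],e[1]).round(4),np.degrees(np.arctan2(e[1],e[0])).round(1))
q=lambda u,v,z:onz(c,(115+u/4-.4,190+v/4-.4),z)
for a in [('pintop',178,132,.0805),('glue',425,186,.086),('bl',38,105,.036),('tr',233,77,.036),('br',243,182,.036),('bl',49,210,.036),('tw',545,275,.008),('tw2',768,257,.008)]:print(a[0],q(*a[1:]).round(4))
print('vial',onz(c,(256,141),.048))
"
python3 -c "
from h import *
f=cv2.imread('pics/scene0.png')
cv2.imwrite('pics/z4.png',cv2.resize(f[170:215,280:330],None,fx=12,fy=12,interpolation=cv2.INTER_CUBIC))
f=cv2.imread('pics/top0.png')
cv2.imwrite('pics/z5.png',cv2.resize(f[205:245,285:335],None,fx=14,fy=14,interpolation=cv2.INTER_CUBIC))
"
```

```text
[[-0.972 -0.     0.234]
 [-0.234  0.002 -0.972]
 [-0.    -1.    -0.002]]
[303.05 138.14] [ 0.6186 -0.1494  0.068 ]
[366.6  173.63] [ 0.5386 -0.2835  0.068 ]
[331.16 236.87] [ 0.4049 -0.2031  0.068 ]
[267.53 200.08] [ 0.4848 -0.0699  0.068 ]
C [ 0.5117 -0.1765  0.068 ] mid [ 0.5118 -0.1762  0.068 ] [ 0.5117 -0.1767  0.068 ]
[0.11027583 0.1103402  0.11011221 0.1098833 ] [  14.22956824  -75.8892405  -166.00806041  104.19607354]
hub [ 0.51073836 -0.17513154  0.084     ]
eye [ 0.476  -0.2378  0.046 ] 0.071 -120.3
eyeP [ 0.45   -0.1393  0.046 ] 0.0721 148.9
e3 [ 0.5488 -0.1142  0.046 ] 0.0725 59.3
e4 [ 0.5734 -0.2129  0.046 ] 0.0716 -30.6
ptr [ 0.4227 -0.1506  0.04  ] 0.0927 163.8
ptr2 [ 0.4173 -0.1468  0.04  ] 0.099 162.6
pintop [0.4393 0.1601 0.0805]
glue [0.4096 0.0287 0.086 ]
bl [0.4562 0.2512 0.036 ]
tr [0.4705 0.1412 0.036 ]
br [0.4122 0.1351 0.036 ]
bl [0.3978 0.2438 0.036 ]
tw [ 0.3576 -0.0311  0.008 ]
tw2 [ 0.3663 -0.1572  0.008 ]
vial [ 0.61872461 -0.04679203  0.048     ]
```

View pics/z4.png

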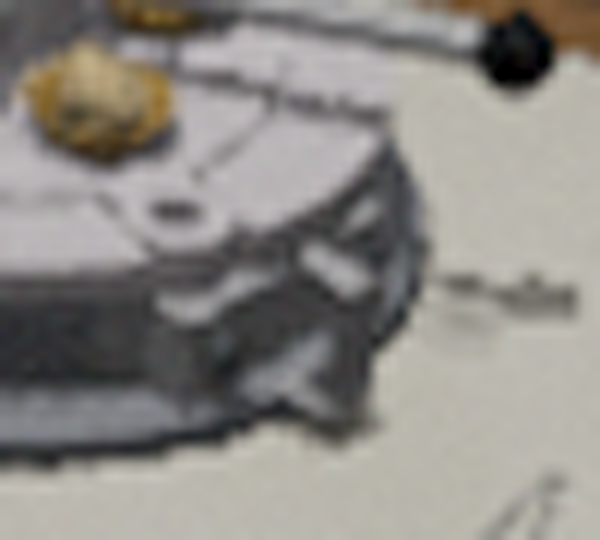

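View pics/z5.png

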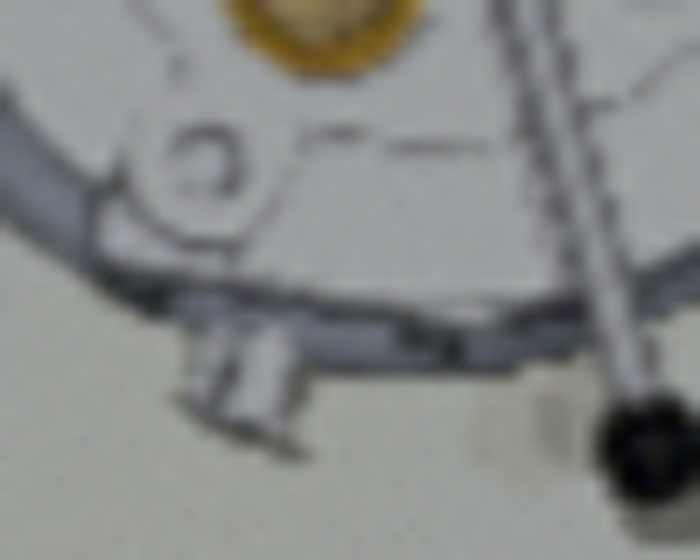

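```bash
cat >> h.py <<'E'
def yaw(a):
    a=np.radians(a);z=np.array([np.cos(a),np.sin(a),0]);y=np.array([0,0,-1.]);x=np.cross(y,z)
    return np.stack([x,y,z],1)
def plan(pos,a,st=None,R0=None,p0=None):
    st=st or arm.state()
    M=R.from_quat(st["ee_rot"]).as_matrix() if R0 is None else R0
    p=st["tool_pos"] if p0 is None else p0
    t=M.T@(np.array(pos)-p);r=R.from_matrix(M.T@yaw(a)).as_rotvec()
    return t.round(4).tolist(),r.round(3).tolist()
def show():
    s=arm.state();z=R.from_quat(s["ee_rot"]).as_matrix()[:,2]
    print("t%.2f"%s["time"],s["tool_pos"].round(4),"yaw%.2f"%np.degrees(np.arctan2(z[1],z[0])),"F",np.round(s["contact_force"],2),"gap%.4f"%s["finger_gap"],"j",np.round(s["joints"],2))
E
python3 -c "
from h import *
print(plan((.52,-.255,.22),14))"
```

```text
([-0.446, 0.011, -0.2551], [0.001, -1.579, -0.001])
```

Request:
{"api": "send_rows", "payload": {"moves": [[[-0.446, 0.011, -0.255], [0, -1.579, 0], -0.3], [[-0.446, 0.011, -0.255], [0, -1.579, 0], -0.3], [[-0.446, 0.011, -0.255], [0, -1.579, 0], -0.3], [[-0.446, 0.011, -0.255], [0, -1.579, 0], -0.3], [[-0.446, 0.011, -0.255], [0, -1.579, 0], -0.3], [[-0.446, 0.011, -0.255], [0, -1.579, 0], -0.3], [[-0.446, 0.011, -0.255], [0, -1.579, 0], -0.3], [[-0.446, 0.011, -0.255], [0, -1.579, 0], -0.3], [[-0.446, 0.011, -0.255], [0, -1.579, 0], -0.3], [[-0.446, 0.011, -0.255], [0, -1.579, 0], -0.3], [[-0.446, 0.011, -0.255], [0, -1.579, 0], -0.3], [[-0.446, 0.011, -0.255], [0, -1.579, 0], -0.3]]}}

```text
time: 1.35
tool_pos: [0.5216, -0.2536, 0.22]
ee_rot: [-0.558, 0.434, -0.434, 0.558]
contact_force: [-0.1, -0.2, -0.9]
finger_gap: 0.0297
```

```bash
python3 -c "
from h import *
show();c,s=snap('wrist','w1');cv2.imwrite('pics/w1b.png',cv2.resize(c['frame'],(768,576)))
show()"
```

```text
t1.35 [ 0.5216 -0.2536  0.22  ] yaw14.25 F [-0.06 -0.16 -0.95] gap0.0297 j [-0.47  0.37  1.74  0.    1.03 -0.72]
t1.40 [ 0.5204 -0.2546  0.2199] yaw14.04 F [ 0.44 -0.39  1.  ] gap0.0302 j [-0.48  0.37  1.74 -0.    1.03 -0.72]
```

View pics/w1b.png

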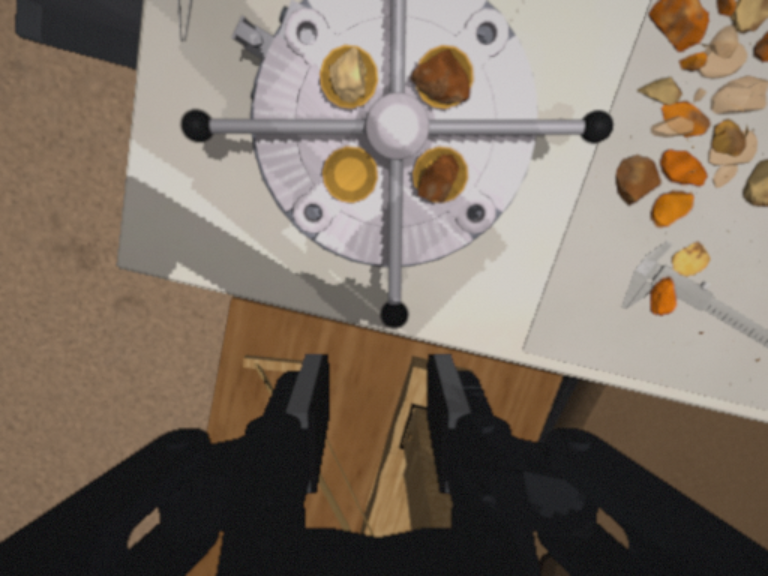

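```bash
cat >> h.py <<'E'
def dark(c,px,r,th):
    g=c["frame"].max(axis=2).astype(float);x0,y0=int(px[0]),int(px[1])
    a=max(0,y0-r);b=max(0,x0-r)
    sub=g[a:y0+r+1,b:x0+r+1];w=np.clip(th-sub,0,None)
    yy,xx=np.mgrid[a:a+sub.shape[0],b:b+sub.shape[1]]
    return np.array([(w*xx).sum(),(w*yy).sum()])/w.sum()
E
python3 -c "
from h import *
c,s=load('w1');P=[]
for u,v in [(197,126),(597,126),(395,314)]:
    px=dark(c,(u/1.5,v/1.5),10,60);p=onz(c,px,.068,s);P.append(p);print(px.round(1),p.round(4))
C=(P[0]+P[1])/2;print('C',C.round(4))
for p in P:
    e=p-C;print(np.hypot(e[0],e[1]).round(4),np.degrees(np.arctan2(e[1],e[0])).round(2))
h=onz(c,(398/1.5,124/1.5),.084,s);print('hub',h.round(4))
for n,u,v,z in [('eyeE',314,213,.046),('e4',476,213,.046),('e2',306,31,.046),('e3',487,33,.046)]:
    p=onz(c,(u/1.5,v/1.5),z,s);e=p-C;print(n,p.round(4),np.hypot(e[0],e[1]).round(4),np.degrees(np.arctan2(e[1],e[0])).round(1))
f=c['frame'];cv2.imwrite('pics/z6.png',cv2.resize(f[0:60,140:230],None,fx=8,fy=8,interpolation=cv2.INTER_CUBIC))
"
```

```text
[130.9  83.8] [ 0.4051 -0.2035  0.068 ]
[397.5  84.3] [ 0.6183 -0.1501  0.068 ]
[262.2 209.6] [ 0.5381 -0.2833  0.068 ]
C [ 0.5117 -0.1768  0.068 ]
0.1099 -165.93
0.1099 14.07
0.1098 -76.06
hub [ 0.5119 -0.1758  0.084 ]
eyeE [ 0.4759 -0.2382  0.046 ] 0.0711 -120.2
e4 [ 0.5735 -0.2135  0.046 ] 0.0719 -30.7
e2 [ 0.4501 -0.1394  0.046 ] 0.072 148.7
e3 [ 0.5491 -0.1155  0.046 ] 0.0718 58.6
```

View pics/z6.png

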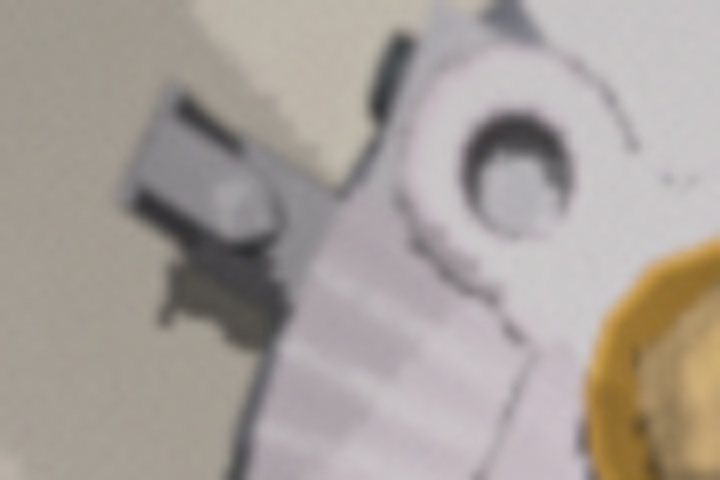

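```bash
python3 -c "
from h import *
c,s=load('w1');C=np.array([.5117,-.1767])
for u,v in [(275,232),(148,148)]:
    p=onz(c,(140+u/8-.4,v/8-.4),.04,s);e=p[:2]-C;print(p.round(4),np.hypot(*e).round(4),np.degrees(np.arctan2(e[1],e[0])).round(2))
show()
a=-76
p=C+.09*np.array([np.cos(np.radians(a)),np.sin(np.radians(a))])
print(p,plan((p[0],p[1],.12),14),plan((p[0],p[1],.052),14))
"
```

```text
[ 0.4252 -0.151   0.04  ] 0.0902 163.45
[ 0.4106 -0.1464  0.04  ] 0.1055 163.29
t1.40 [ 0.5204 -0.2546  0.2199] yaw14.04 F [ 0.44 -0.39  1.  ] gap0.0302 j [-0.48  0.37  1.74 -0.    1.03 -0.72]
[ 0.53347297 -0.26402662] ([0.0123, 0.0999, 0.0104], [0.001, 0.001, -0.0]) ([0.0123, 0.1679, 0.0105], [0.001, 0.001, -0.0])
```

Request:
{"api": "send_rows", "payload": {"moves": [[[0.0123, 0.05, 0.0104], [0, 0, 0], -0.3], [[0.0123, 0.09, 0.0104], [0, 0, 0], -0.3], [[0.0123, 0.12, 0.0104], [0, 0, 0], -0.3], [[0.0123, 0.145, 0.0104], [0, 0, 0], -0.3], [[0.0123, 0.16, 0.0104], [0, 0, 0], -0.3], [[0.0123, 0.169, 0.0104], [0, 0, 0], -0.3], [[0.0123, 0.169, 0.0104], [0, 0, 0], -0.3]]}}

```text
time: 2.1
tool_pos: [0.5324, -0.2653, 0.0507]
ee_rot: [0.557, -0.436, 0.435, -0.557]
contact_force: [-0.2, -0.2, 0.5]
finger_gap: 0.03
```

```bash
cat >> h.py <<'E'
Cx=np.array([.5117,-.1767])
def arc(a_from_yaw,angs,r,z,dy=0):
    # list of rows relative to current pose; spoke angles angs, yaw=ang+90
    st=arm.state();p0=st["tool_pos"]
    out=[]
    for a in angs:
        q=Cx+r*np.array([np.cos(np.radians(a)),np.sin(np.radians(a))])
        t,rv=plan((q[0],q[1],z),a+a_from_yaw,st)
        out.append([np.round(t,4).tolist(),np.round(rv,3).tolist()])
    return out
E
python3 -c "
from h import *
show()
c,s=snap('wrist','w2');cv2.imwrite('pics/w2b.png',cv2.resize(c['frame'],(768,576)))
for r in arc(90,[-77.5,-79,-80.5,-82,-83.5,-85,-86.5,-88.5,-91,-94,-97,-100],.09,.051):print(r)"
```

```text
t2.10 [ 0.5324 -0.2653  0.0507] yaw13.90 F [-0.21 -0.24  0.52] gap0.0300 j [-0.48  0.63  1.79 -0.    0.72 -0.72]
[[-0.0014, 0.0007, -0.0017], [-0.0, 0.025, 0.0]]
[[-0.0014, 0.0007, -0.0041], [-0.0, 0.051, 0.0]]
[[-0.0016, 0.0007, -0.0064], [-0.0, 0.077, 0.0]]
[[-0.0018, 0.0007, -0.0088], [-0.0, 0.103, 0.0]]
[[-0.0021, 0.0007, -0.0111], [-0.0, 0.13, 0.0]]
[[-0.0024, 0.0007, -0.0134], [-0.0, 0.156, 0.0]]
[[-0.0028, 0.0007, -0.0158], [-0.0, 0.182, 0.0]]
[[-0.0034, 0.0007, -0.0188], [-0.0, 0.217, 0.0]]
[[-0.0044, 0.0007, -0.0226], [-0.0, 0.26, 0.0]]
[[-0.0057, 0.0006, -0.0272], [-0.0, 0.313, 0.0]]
[[-0.0073, 0.0006, -0.0316], [-0.0, 0.365, 0.0]]
[[-0.0091, 0.0006, -0.036], [-0.0, 0.418, 0.0]]
```

View pics/w2b.png

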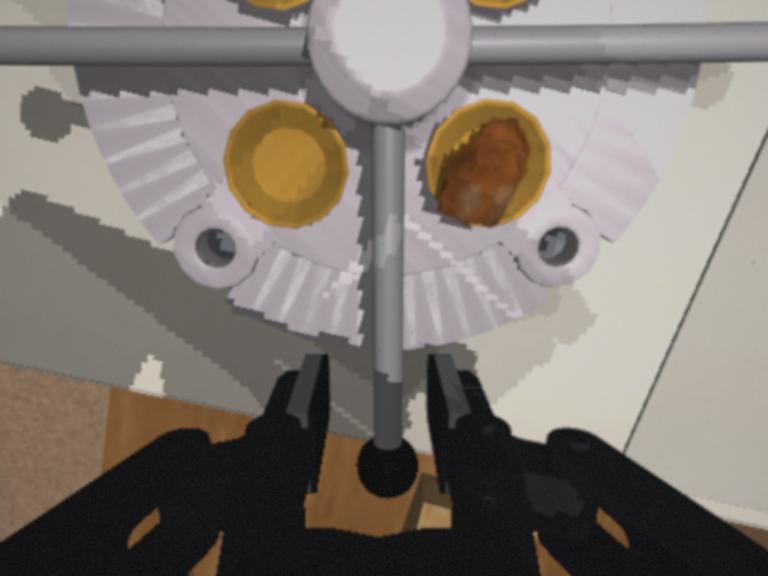

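Request:
{"api": "send_rows", "payload": {"moves": [[[-0.0014, 0, -0.0017], [0, 0.025, 0], -0.3], [[-0.0014, 0, -0.0041], [0, 0.051, 0], -0.3], [[-0.0016, 0, -0.0064], [0, 0.077, 0], -0.3], [[-0.0018, 0, -0.0088], [0, 0.103, 0], -0.3], [[-0.0021, 0, -0.0111], [0, 0.13, 0], -0.3], [[-0.0024, 0, -0.0134], [0, 0.156, 0], -0.3], [[-0.0028, 0, -0.0158], [0, 0.182, 0], -0.3], [[-0.0034, 0, -0.0188], [0, 0.217, 0], -0.3], [[-0.0044, 0, -0.0226], [0, 0.26, 0], -0.3], [[-0.0057, 0, -0.0272], [0, 0.313, 0], -0.3], [[-0.0073, 0, -0.0316], [0, 0.365, 0], -0.3], [[-0.0091, 0, -0.036], [0, 0.418, 0], -0.3]]}}

```text
time: 3.35
tool_pos: [0.4958, -0.2648, 0.0513]
ee_rot: [-0.454, 0.542, -0.542, 0.454]
contact_force: [0.2, 0.9, 1.5]
finger_gap: 0.0298
```

```bash
python3 -c "
from h import *
show()
for r in arc(90,[-103+-3*i for i in range(12)],.09,.051):print(r)"
```

```text
t3.35 [ 0.4958 -0.2648  0.0513] yaw-10.16 F [0.16 0.9  1.49] gap0.0298 j [-0.51  0.6   1.86  0.    0.68 -0.33]
[[0.0004, 0.0003, -0.0044], [-0.0, 0.05, -0.0]]
[[0.0001, 0.0003, -0.0091], [-0.0, 0.102, -0.0]]
[[-0.0005, 0.0003, -0.0137], [-0.0, 0.154, -0.0]]
[[-0.0014, 0.0003, -0.0184], [-0.0, 0.207, -0.0]]
[[-0.0025, 0.0003, -0.0229], [0.0, 0.259, -0.0]]
[[-0.0038, 0.0003, -0.0275], [0.0, 0.311, -0.0]]
[[-0.0054, 0.0003, -0.0319], [0.0, 0.364, -0.0]]
[[-0.0072, 0.0003, -0.0363], [0.0, 0.416, -0.0]]
[[-0.0092, 0.0003, -0.0405], [0.0, 0.468, -0.0]]
[[-0.0114, 0.0003, -0.0447], [0.0, 0.521, -0.0]]
[[-0.0139, 0.0003, -0.0487], [0.0, 0.573, -0.0]]
[[-0.0165, 0.0003, -0.0526], [0.0, 0.626, -0.0]]
```

Request:
{"api": "send_rows", "payload": {"moves": [[[0.0004, 0, -0.0044], [0, 0.05, 0], -0.3], [[0.0001, 0, -0.0091], [0, 0.102, 0], -0.3], [[-0.0005, 0, -0.0137], [0, 0.154, 0], -0.3], [[-0.0014, 0, -0.0184], [0, 0.207, 0], -0.3], [[-0.0025, 0, -0.0229], [0, 0.259, 0], -0.3], [[-0.0038, 0, -0.0275], [0, 0.311, 0], -0.3], [[-0.0054, 0, -0.0319], [0, 0.364, 0], -0.3], [[-0.0072, 0, -0.0363], [0, 0.416, 0], -0.3], [[-0.0092, 0, -0.0405], [0, 0.468, 0], -0.3], [[-0.0114, 0, -0.0447], [0, 0.521, 0], -0.3], [[-0.0139, 0, -0.0487], [0, 0.573, 0], -0.3], [[-0.0165, 0, -0.0526], [0, 0.626, 0], -0.3]]}}

```text
time: 4.55
tool_pos: [0.4475, -0.2392, 0.0515]
ee_rot: [0.264, -0.656, 0.656, -0.265]
contact_force: [3.7, 4.2, 1.6]
finger_gap: 0.0298
```

```bash
python3 -c "
from h import *
show()
c,s=snap('wrist','w3');cv2.imwrite('pics/w3b.png',cv2.resize(c['frame'],(768,576)))
for r in arc(90,[-136-2.5*i for i in [1,2,3,4,5,6,7,8,9]],.09,.051):print(r)"
```

```text
t4.55 [ 0.4475 -0.2392  0.0515] yaw-46.03 F [3.74 4.18 1.6 ] gap0.0298 j [-0.51  0.55  1.98  0.    0.61  0.29]
[[0.0002, 0.0004, -0.0033], [0.0, 0.04, -0.001]]
[[0.0, 0.0004, -0.0072], [0.0, 0.084, -0.001]]
[[-0.0004, 0.0004, -0.0111], [0.0, 0.128, -0.001]]
[[-0.001, 0.0004, -0.015], [0.0, 0.171, -0.001]]
[[-0.0018, 0.0004, -0.0189], [0.0, 0.215, -0.001]]
[[-0.0027, 0.0004, -0.0227], [0.0, 0.259, -0.001]]
[[-0.0038, 0.0004, -0.0265], [0.0, 0.302, -0.001]]
[[-0.005, 0.0004, -0.0302], [0.0, 0.346, -0.001]]
[[-0.0064, 0.0004, -0.0338], [0.0, 0.39, -0.0]]
```

View pics/w3b.png

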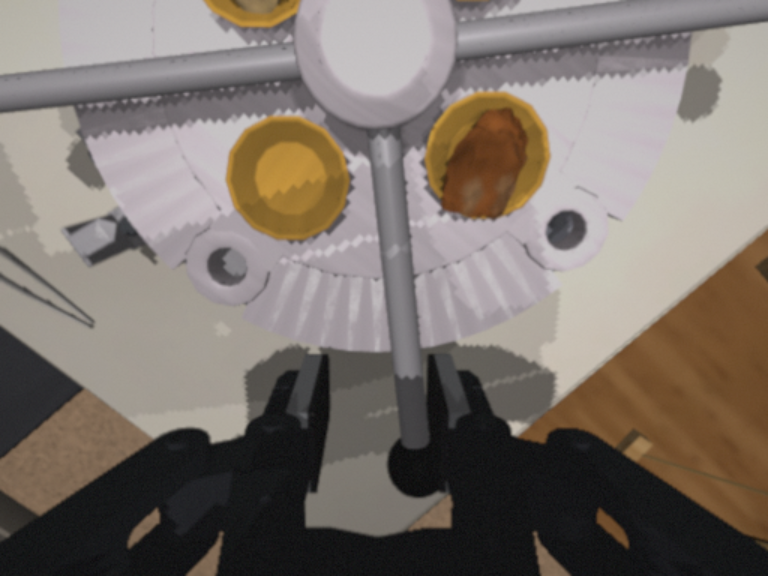

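```bash
python3 -c "
from h import *
c,s=load('w3')
p=onz(c,(228/1.5,265/1.5),.046,s);e=p[:2]-Cx;print(p,np.hypot(*e),np.degrees(np.arctan2(e[1],e[0]))%360)
p=onz(c,(416/1.5,466/1.5),.068,s);e=p[:2]-Cx;print(p,np.hypot(*e),np.degrees(np.arctan2(e[1],e[0]))%360)
"
```

```text
[ 0.44187333 -0.18334461  0.046     ] 0.07014209911362501 185.4358239999079
[ 0.44172042 -0.26070934  0.068     ] 0.10933759462774807 230.20578351657548
```

Request:
{"api": "send_rows", "payload": {"moves": [[[0.0002, 0, -0.0033], [0, 0.04, 0], -0.3], [[0, 0, -0.0072], [0, 0.084, 0], -0.3], [[-0.0004, 0, -0.0111], [0, 0.128, 0], -0.3], [[-0.001, 0, -0.015], [0, 0.171, 0], -0.3], [[-0.0018, 0, -0.0189], [0, 0.215, 0], -0.3], [[-0.0027, 0, -0.0227], [0, 0.259, 0], -0.3], [[-0.0038, 0, -0.0265], [0, 0.302, 0], -0.3], [[-0.005, 0, -0.0302], [0, 0.346, 0], -0.3], [[-0.0057, 0, -0.032], [0, 0.368, 0], -0.3], [[-0.0057, 0, -0.032], [0, 0.368, 0], -0.3]]}}

```text
time: 5.6
tool_pos: [0.4293, -0.2125, 0.0514]
ee_rot: [0.141, -0.693, 0.693, -0.142]
contact_force: [3.1, 1.3, 0.2]
finger_gap: 0.0301
```

```bash
python3 -c "
from h import *
show()
c,s=snap('wrist','w4');cv2.imwrite('pics/w4b.png',cv2.resize(c['frame'],(768,576)))
"
```

```text
t5.60 [ 0.4293 -0.2125  0.0514] yaw-66.92 F [3.12 1.33 0.18] gap0.0301 j [-0.48  0.52  2.05  0.    0.58  0.68]
```

View pics/w4b.png

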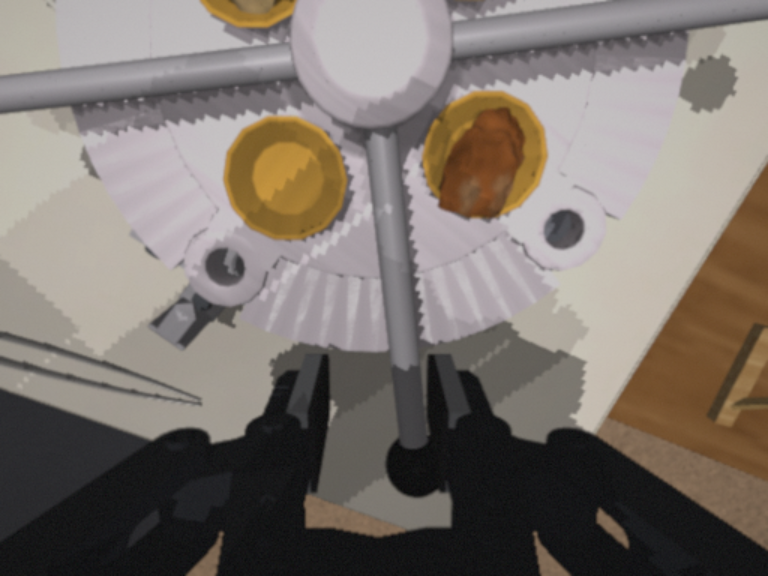

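```bash
python3 -c "
from h import *
c,s=load('w4')
for u,v,z in [(226,266,.046),(415,467,.068),(197,296,.04),(371,44,.084)]:
  p=onz(c,(u/1.5,v/1.5),z,s);e=p[:2]-Cx;print(p.round(4),np.hypot(*e).round(4),np.degrees(np.arctan2(e[1],e[0]))%360)
for r in arc(90,[-156,-153,-151.5],.09,.051):print(r)
print(plan((.433,-.222,.16),-61))
"
```

```text
[ 0.4438 -0.1581  0.046 ] 0.0704 164.67560037960277
[ 0.4161 -0.2306  0.068 ] 0.1097 209.44633512067156
[ 0.4288 -0.1516  0.04  ] 0.0866 163.1831909265096
[ 0.511  -0.1773  0.084 ] 0.0009 218.81599541463834
[[0.0001, 0.0004, 0.0007], [-0.001, -0.015, -0.001]]
[[-0.0001, 0.0004, 0.0054], [-0.001, -0.068, -0.0]]
[[-0.0003, 0.0005, 0.0077], [-0.001, -0.094, -0.0]]
([0.0002, -0.1085, 0.0101], [-0.001, -0.103, -0.0])
```

Request:
{"api": "send_rows", "payload": {"moves": [[[0.0001, 0, 0.0025], [0, -0.03, 0], -0.3], [[-0.0001, 0, 0.0054], [0, -0.068, 0], -0.3], [[-0.0003, 0, 0.0085], [0, -0.1, 0], -0.3], [[-0.0003, 0, 0.0085], [0, -0.1, 0], -0.3], [[0, -0.03, 0.0085], [0, -0.1, 0], -0.3], [[0, -0.07, 0.0085], [0, -0.1, 0], -0.3], [[0, -0.11, 0.0085], [0, -0.1, 0], -0.3], [[0, -0.15, 0.0085], [0, -0.1, 0], -0.3], [[0, -0.15, 0.0085], [0, -0.1, 0], -0.3]]}}

```text
time: 6.55
tool_pos: [0.4346, -0.2219, 0.2062]
ee_rot: [0.173, -0.683, 0.687, -0.178]
contact_force: [0.4, -0.2, 0.6]
finger_gap: 0.0299
```

```bash
python3 -c "
from h import *
show()
c,s=snap('wrist','w5');cv2.imwrite('pics/w5b.png',cv2.resize(c['frame'],(768,576)))
"
```

```text
t6.55 [ 0.4346 -0.2219  0.2062] yaw-61.23 F [ 0.43 -0.19  0.56] gap0.0299 j [-0.5   0.25  1.95 -0.    0.93  0.57]
```

View pics/w5b.png

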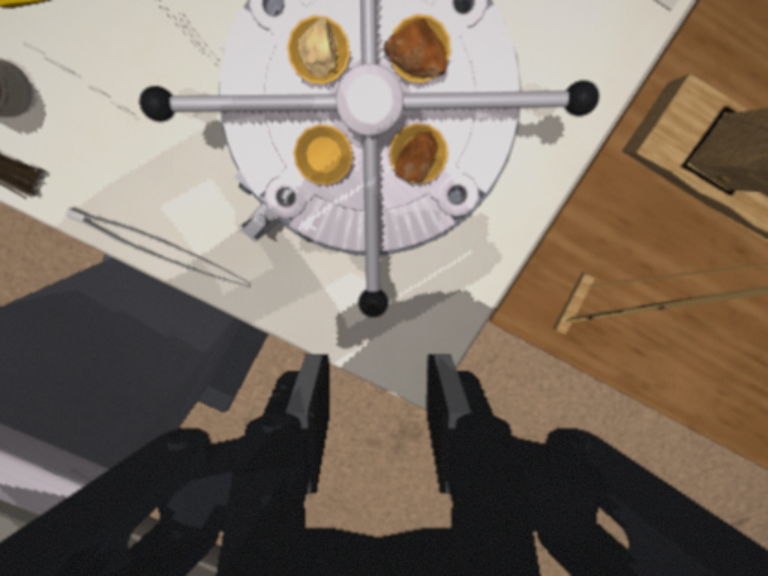

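```bash
python3 -c "
from h import *
show()
print(plan((.4393,.160,.2),-75))
c,s=load('w5');P=[]
for u,v in [(157,103),(582,98),(373,302)]:
    px=dark(c,(u/1.5,v/1.5),12,60);p=onz(c,px,.068,s);P.append(p)
C=(P[0]+P[1])/2;print(C.round(4))
for p in P:
    e=p-C;print(np.hypot(e[0],e[1]).round(4),(np.degrees(np.arctan2(e[1],e[0]))%360).round(2))
p=onz(c,(286/1.5,196/1.5),.046,s);print(p)
"
```

```text
t6.60 [ 0.4333 -0.2212  0.2037] yaw-61.23 F [-0.22  0.9  -0.79] gap0.0300 j [-0.5   0.26  1.96 -0.    0.92  0.57]
([-0.1887, 0.0027, -0.3313], [-0.004, 0.24, -0.003])
[ 0.5116 -0.1766  0.068 ]
0.1098 119.44
0.1098 299.44
0.1102 209.59
[ 0.44326948 -0.157661    0.046     ]
```

Request:
{"api": "send_rows", "payload": {"moves": [[[-0.189, 0.003, -0.331], [0, 0.24, 0], 0.18], [[-0.189, 0.003, -0.331], [0, 0.24, 0], 0.18], [[-0.189, 0.003, -0.331], [0, 0.24, 0], 0.18], [[-0.189, 0.003, -0.331], [0, 0.24, 0], 0.18], [[-0.189, 0.003, -0.331], [0, 0.24, 0], 0.18], [[-0.189, 0.003, -0.331], [0, 0.24, 0], 0.18], [[-0.189, 0.003, -0.331], [0, 0.24, 0], 0.18], [[-0.189, 0.003, -0.331], [0, 0.24, 0], 0.18], [[-0.189, 0.003, -0.331], [0, 0.24, 0], 0.18], [[-0.189, 0.003, -0.331], [0, 0.24, 0], 0.18], [[-0.189, 0.003, -0.331], [0, 0.24, 0], 0.18]]}}

```text
time: 7.7
tool_pos: [0.4375, 0.1597, 0.1973]
ee_rot: [0.093, -0.701, 0.701, -0.092]
contact_force: [-0.1, -0.6, 1.0]
finger_gap: 0.0505
```

```bash
python3 -c "
from h import *
show()
c,s=snap('wrist','w6');cv2.imwrite('pics/w6b.png',cv2.resize(c['frame'],(768,576)))
show()
"
```

```text
t7.70 [0.4375 0.1597 0.1973] yaw-74.98 F [-0.12 -0.64  0.98] gap0.0505 j [ 0.32  0.24  2.   -0.    0.91  1.63]
t7.75 [0.4377 0.1595 0.1976] yaw-75.02 F [ 0.19 -0.43  0.34] gap0.0503 j [ 0.32  0.24  2.   -0.    0.91  1.63]
```

View pics/w6b.png

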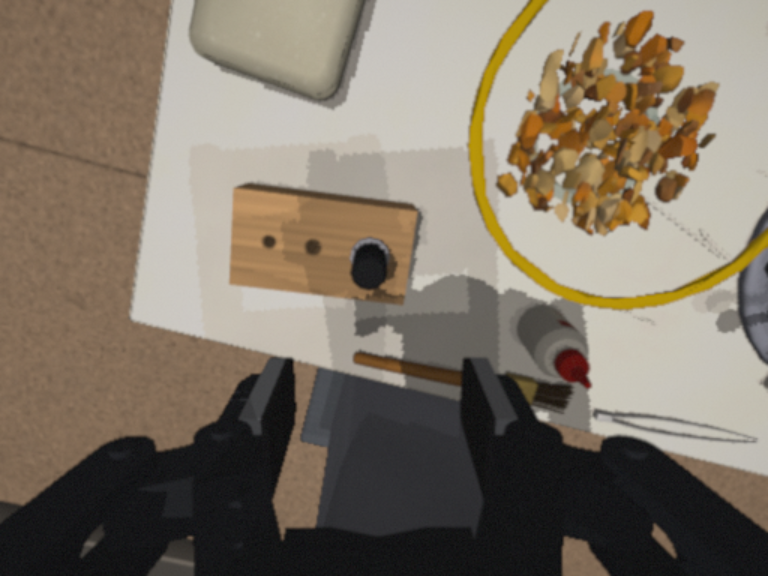

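```bash
python3 -c "
from h import *
c,s=load('w6');f=c['frame']
cv2.imwrite('pics/z7.png',cv2.resize(f[150:205,220:280],None,fx=10,fy=10,interpolation=cv2.INTER_CUBIC))
"
```

```text
(no output)
```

View pics/z7.png

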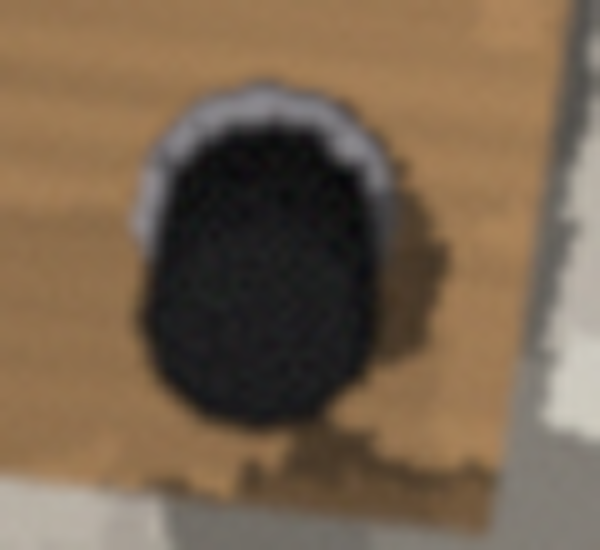

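```bash
python3 -c "
from h import *
c,s=load('w6')
for u,v,z in [(262,313,.0805),(264,212,.0445),(145,313,.0805),(380,313,.0805)]: print(onz(c,(220+u/10-.5,150+v/10-.5),z,s).round(4))
print(plan((.4385,.1595,.12),-75));print(plan((.4385,.1595,.052),-75))
"
```

```text
[0.4396 0.1644 0.0805]
[0.4392 0.1647 0.0445]
[0.4373 0.1733 0.0805]
[0.4421 0.1554 0.0805]
([-0.0009, 0.0776, 0.0002], [-0.0, -0.0, 0.002])
([-0.001, 0.1456, 0.0002], [-0.0, -0.0, 0.002])
```

```bash
python3 -c "
from h import *
print(plan((.4394,.1645,.09),-75));print(plan((.4394,.1645,.054),-75))
"
```

```text
([-0.0031, 0.1076, -0.0044], [-0.0, -0.0, 0.002])
([-0.0032, 0.1436, -0.0044], [-0.0, -0.0, 0.002])
```

Request:
{"api": "send_rows", "payload": {"moves": [[[-0.003, 0.045, -0.0044], [0, 0, 0], 0.18], [[-0.003, 0.085, -0.0044], [0, 0, 0], 0.18], [[-0.003, 0.115, -0.0044], [0, 0, 0], 0.18], [[-0.003, 0.13, -0.0044], [0, 0, 0], 0.18], [[-0.003, 0.14, -0.0044], [0, 0, 0.002], 0.18], [[-0.003, 0.1435, -0.0044], [0, 0, 0.002], 0.18], [[-0.003, 0.1435, -0.0044], [0, 0, 0.002], 0.18], [[-0.003, 0.1435, -0.0044], [0, 0, 0.002], 0.18]]}}

```text
time: 8.55
tool_pos: [0.4408, 0.1658, 0.0556]
ee_rot: [-0.091, 0.701, -0.701, 0.094]
contact_force: [1.5, 0.8, 0.2]
finger_gap: 0.0506
```

```bash
python3 -c "
from h import *
show()
c,s=snap('wrist','w7');cv2.imwrite('pics/w7b.png',cv2.resize(c['frame'],(768,576)))
show()
"
```

```text
t8.55 [0.4408 0.1658 0.0556] yaw-74.97 F [1.48 0.8  0.19] gap0.0506 j [ 0.33  0.5   2.06 -0.    0.57  1.64]
t8.60 [0.4408 0.1659 0.0557] yaw-74.96 F [-0.78  0.54 -0.07] gap0.0500 j [ 0.33  0.5   2.06 -0.    0.57  1.64]
```

View pics/w7b.png

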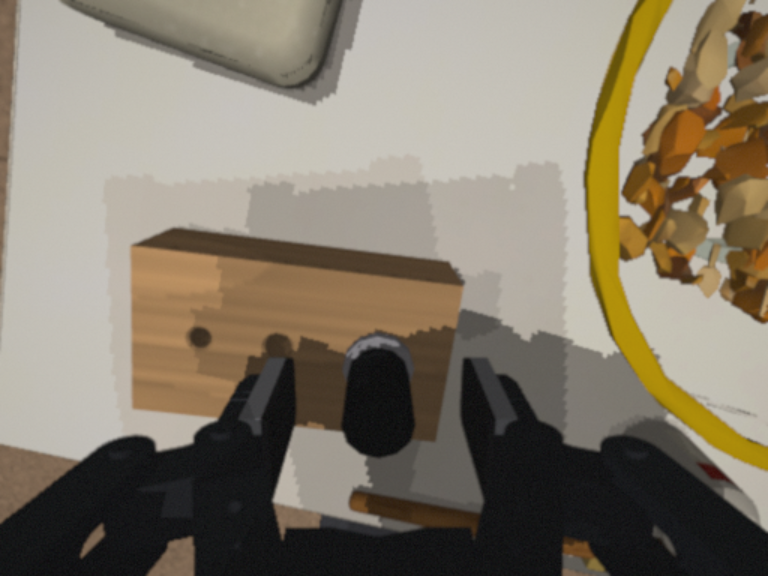

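```bash
python3 -c "
from h import *
c,s=load('w7')
for u,v,z in [(378,423,.0805),(377,371,.0445)]: 
  p=onz(c,(u/1.5,v/1.5),z,s);M=R.from_quat(s['ee_rot']).as_matrix();print(p.round(4),(M.T@(p-arm.state()['tool_pos'])).round(4))
"
```

```text
[0.4413 0.1648 0.0805] [-0.0003 -0.0248  0.0012]
[0.4386 0.1644 0.0445] [0.0025 0.0112 0.0008]
```

Request:
{"api": "send_rows", "payload": {"moves": [[[0.0005, 0.003, 0.001], [0, 0, 0], 0.1], [[0.0005, 0.004, 0.001], [0, 0, 0], -0.2], [[0.0005, 0.004, 0.001], [0, 0, 0], -0.45], [[0.0005, 0.004, 0.001], [0, 0, 0], -0.6], [[0.0005, 0.004, 0.001], [0, 0, 0], -0.8], [[0.0005, 0.004, 0.001], [0, 0, 0], -0.8], [[0.0005, 0.004, 0.001], [0, 0, 0], -0.8], [[0.0005, 0.004, 0.001], [0, 0, 0], -0.8]], "force": 35}}

```text
time: 9.4
tool_pos: [0.44, 0.1648, 0.051]
ee_rot: [-0.092, 0.701, -0.701, 0.093]
contact_force: [-1.1, 1.4, 4.4]
finger_gap: 0.019
```

```bash
python3 -c "
from h import *
show()
c,s=snap('wrist','w8');cv2.imwrite('pics/w8b.png',cv2.resize(c['frame'],(768,576)))
show()
"
```

```text
t9.40 [0.44   0.1648 0.051 ] yaw-74.94 F [-1.09  1.36  4.44] gap0.0190 j [ 0.33  0.51  2.07 -0.    0.56  1.64]
t9.45 [0.44   0.1648 0.051 ] yaw-74.95 F [0.14 1.61 4.65] gap0.0189 j [ 0.33  0.51  2.07 -0.    0.56  1.64]
```

View pics/w8b.png

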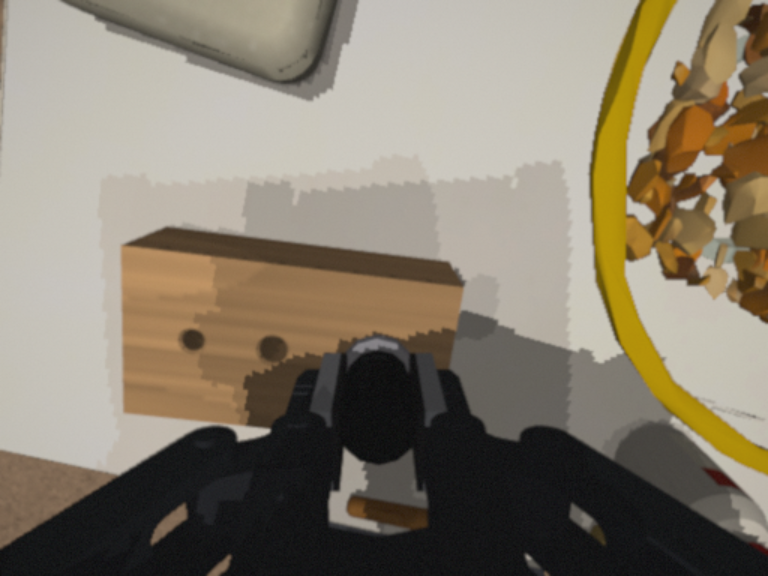

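Request:
{"api": "send_rows", "payload": {"moves": [[[0, -0.01, 0], [0, 0, 0], -0.8], [[0, -0.03, 0], [0, 0, 0], -0.8], [[0, -0.06, 0], [0, 0, 0], -0.8], [[0, -0.09, 0], [0, 0, 0], -0.8], [[0, -0.12, 0], [0, 0, 0], -0.8], [[0, -0.12, 0], [0, 0, 0], -0.8], [[0, -0.12, 0], [0, 0, 0], -0.8]]}}

```text
time: 10.15
tool_pos: [0.4397, 0.1645, 0.1715]
ee_rot: [-0.091, 0.701, -0.701, 0.094]
contact_force: [-0.1, -0.5, -1.0]
finger_gap: 0.0188
```

```bash
python3 -c "
from h import *
show()
c,s=snap('wrist','w9');cv2.imwrite('pics/w9b.png',cv2.resize(c['frame'],(768,576)))
c,s=snap('scene','s9');cv2.imwrite('pics/s9b.png',cv2.resize(c['frame'],(768,576)))
print(plan((.44,-.157,.165),-75))
"
```

```text
t10.15 [0.4397 0.1645 0.1715] yaw-74.94 F [-0.06 -0.48 -0.96] gap0.0188 j [ 0.33  0.28  2.01 -0.    0.84  1.64]
([0.0823, 0.0051, 0.3105], [-0.0, 0.001, -0.0])
```

View pics/w9b.png

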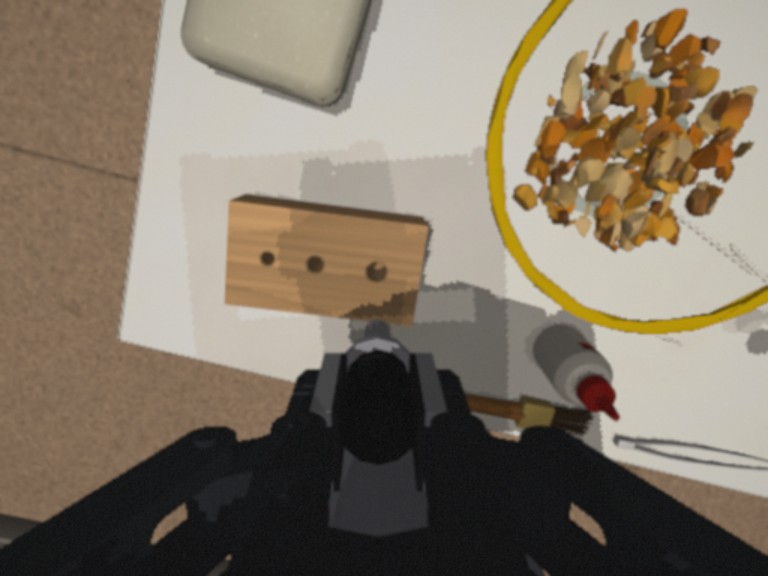

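View pics/s9b.png

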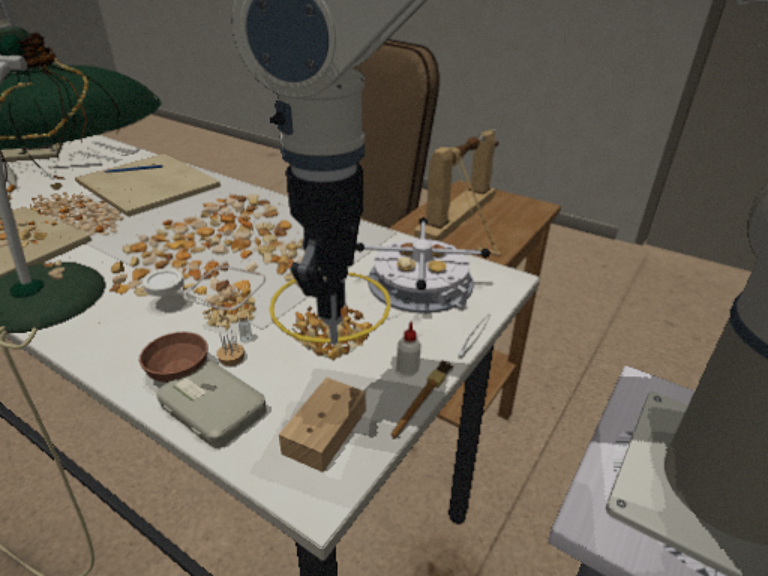

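```bash
python3 -c "
from h import *
c,s=load('w9');f=c['frame']
cv2.imwrite('pics/z8.png',cv2.resize(f[160:240,215:290],None,fx=8,fy=8,interpolation=cv2.INTER_CUBIC))
show()
print(plan((.4433,-.1575,.1815),-105))
"
```

```text
t10.25 [0.4388 0.1643 0.17  ] yaw-74.94 F [-0.13 -1.   -1.02] gap0.0188 j [ 0.33  0.29  2.02 -0.    0.84  1.64]
([0.0792, -0.0114, 0.3119], [-0.0, 0.525, -0.0])
```

View pics/z8.png

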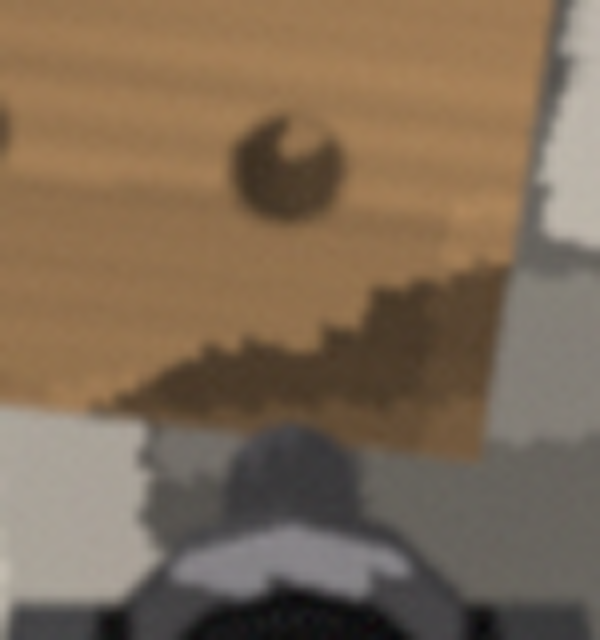

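```bash
python3 -c "
from h import *
c,s=load('w9')
M=R.from_quat(s['ee_rot']).as_matrix()
p=onz(c,(250.6,180.35),.036,s);print('hole',p.round(4),'rel pick',(M.T@(p-np.array([.44,.1648,.051]))).round(4))
zt=s['tool_pos'][2]-.045
p=onz(c,(215+292/8-.4,160+425/8-.4),zt,s);print('nose edge tool',(M.T@(p-s['tool_pos'])).round(4))
zt=s['tool_pos'][2]-.011
p=onz(c,(215+292/8-.4,160+523/8-.4),zt+.0,s);print('collar bottom?',(M.T@(p-s['tool_pos'])).round(4))
"
```

```text
hole [0.4392 0.1646 0.036 ] rel pick [0.0009 0.015  0.    ]
nose edge tool [-0.0033  0.045   0.0005]
collar bottom? [-0.0095  0.011   0.0006]
```

Request:
{"api": "send_rows", "payload": {"moves": [[[0.079, -0.011, 0.05], [0, 0.1, 0], -0.8], [[0.079, -0.011, 0.1], [0, 0.2, 0], -0.8], [[0.079, -0.011, 0.15], [0, 0.3, 0], -0.8], [[0.079, -0.011, 0.2], [0, 0.4, 0], -0.8], [[0.079, -0.011, 0.25], [0, 0.525, 0], -0.8], [[0.079, -0.011, 0.3], [0, 0.525, 0], -0.8], [[0.079, -0.011, 0.312], [0, 0.525, 0], -0.8], [[0.079, -0.011, 0.312], [0, 0.525, 0], -0.8], [[0.079, -0.011, 0.312], [0, 0.525, 0], -0.8], [[0.079, -0.011, 0.312], [0, 0.525, 0], -0.8], [[0.079, -0.011, 0.312], [0, 0.525, 0], -0.8]]}}

```text
time: 11.35
tool_pos: [0.4437, -0.1559, 0.1811]
ee_rot: [0.092, 0.702, -0.701, -0.092]
contact_force: [0.8, -0.1, -0.7]
finger_gap: 0.0188
```

```bash
python3 -c "
from h import *
show()
c,s=snap('wrist','w10');f=c['frame'];cv2.imwrite('pics/w10b.png',cv2.resize(f,(768,576)))
cv2.imwrite('pics/z9.png',cv2.resize(f[160:240,215:290],None,fx=8,fy=8,interpolation=cv2.INTER_CUBIC))
show()
"
```

```text
t11.35 [ 0.4437 -0.1559  0.1811] yaw-104.93 F [ 0.82 -0.1  -0.66] gap0.0188 j [-0.36  0.27  2.    0.    0.87  1.47]
t11.40 [ 0.4439 -0.156   0.1813] yaw-104.93 F [ 0.41  0.08 -0.98] gap0.0191 j [-0.36  0.27  2.    0.    0.87  1.47]
```

View pics/w10b.png

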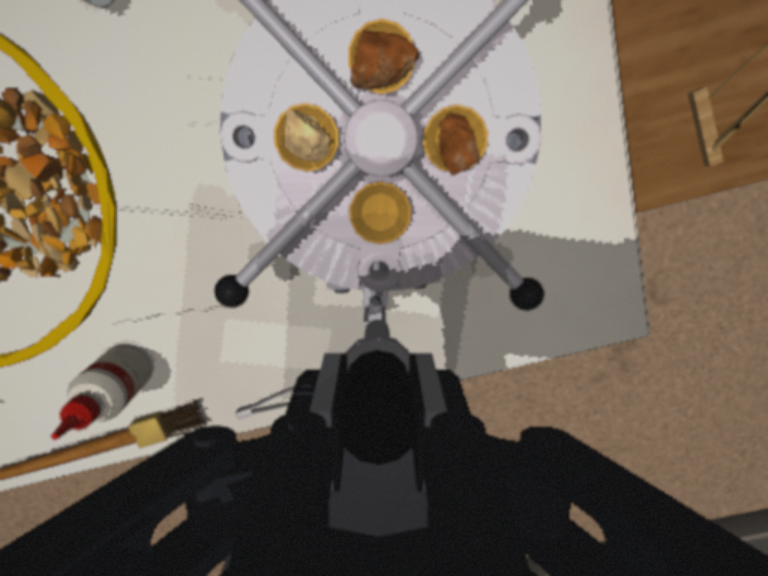

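View pics/z9.png

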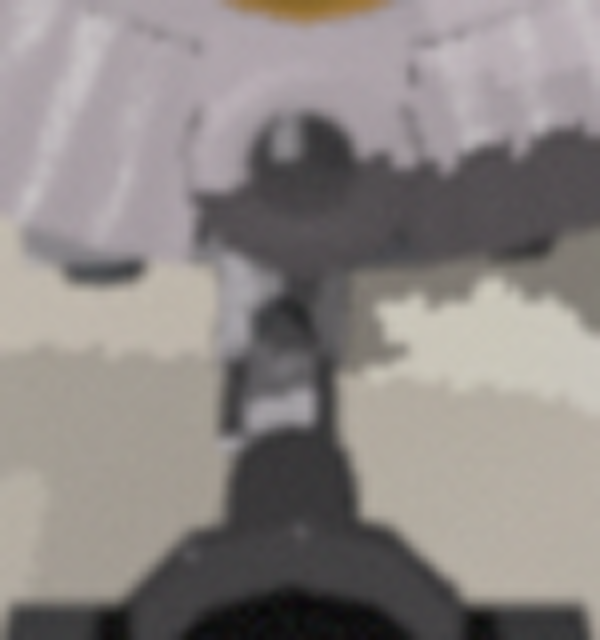

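```bash
python3 -c "
from h import *
c,s=load('w10')
M=R.from_quat(s['ee_rot']).as_matrix()
p=onz(c,(215+302/8-.4,160+165/8-.4),.046,s);print(p.round(4),(M.T@(p-s['tool_pos'])).round(4))
e=p[:2]-Cx;print(np.hypot(*e),np.degrees(np.arctan2(e[1],e[0]))%360)
show();print(M.round(4))
"
```

```text
[ 0.4431 -0.1573  0.046 ] [0.0002 0.1351 0.0016]
0.07131643234481153 164.22440883175497
t11.40 [ 0.4439 -0.156   0.1813] yaw-104.93 F [ 0.41  0.08 -0.98] gap0.0191 j [-0.36  0.27  2.    0.    0.87  1.47]
[[-9.662e-01  4.000e-04 -2.577e-01]
 [ 2.577e-01  1.200e-03 -9.662e-01]
 [-1.000e-04 -1.000e+00 -1.300e-03]]
```

Request:
{"api": "send_rows", "payload": {"moves": [[[-0.0005, 0.03, 0.0016], [0, 0, 0], -0.8], [[-0.0005, 0.06, 0.0016], [0, 0, 0], -0.8], [[-0.0005, 0.075, 0.0016], [0, 0, 0], -0.8], [[-0.0005, 0.081, 0.0016], [0, 0, 0], -0.8], [[-0.0005, 0.081, 0.0016], [0, 0, 0], -0.8], [[-0.0005, 0.081, 0.0016], [0, 0, 0], -0.8]]}}

```text
time: 12.0
tool_pos: [0.4452, -0.1587, 0.1013]
ee_rot: [0.093, 0.701, -0.701, -0.091]
contact_force: [0.7, 1.0, -0.2]
finger_gap: 0.0191
```

```bash
python3 -c "
from h import *
show()
c,s=snap('wrist','w11');f=c['frame'];
cv2.imwrite('pics/z10.png',cv2.resize(f[190:250,205:300],None,fx=8,fy=8,interpolation=cv2.INTER_CUBIC))
show()
for n in ('top','scene'):
  c,s=snap(n,n+'11')
f=cv2.imread('pics/scene11.png');cv2.imwrite('pics/z11.png',cv2.resize(f[100:240,220:360],None,fx=4,fy=4,interpolation=cv2.INTER_CUBIC))
"
```

```text
t12.00 [ 0.4452 -0.1587  0.1013] yaw-104.98 F [ 0.7   1.01 -0.19] gap0.0191 j [-0.37  0.41  2.05  0.    0.68  1.46]
t12.05 [ 0.4453 -0.1588  0.1016] yaw-105.00 F [-0.63  0.43 -0.49] gap0.0187 j [-0.37  0.41  2.05  0.    0.68  1.46]
```

View pics/z10.png

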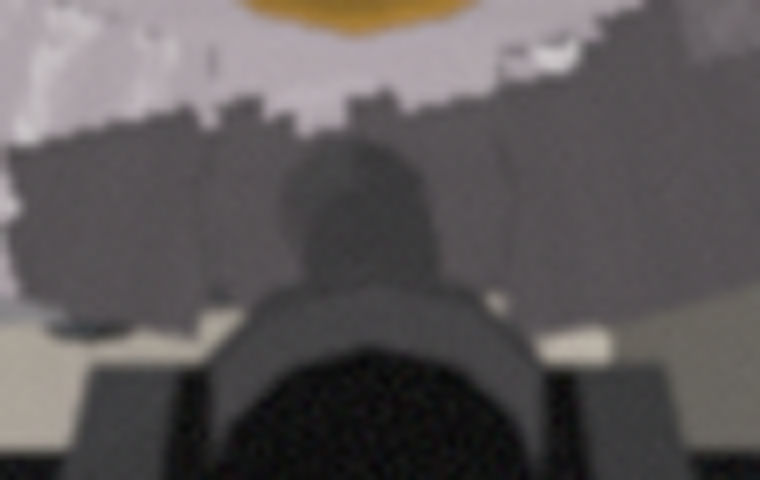

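View pics/z11.png

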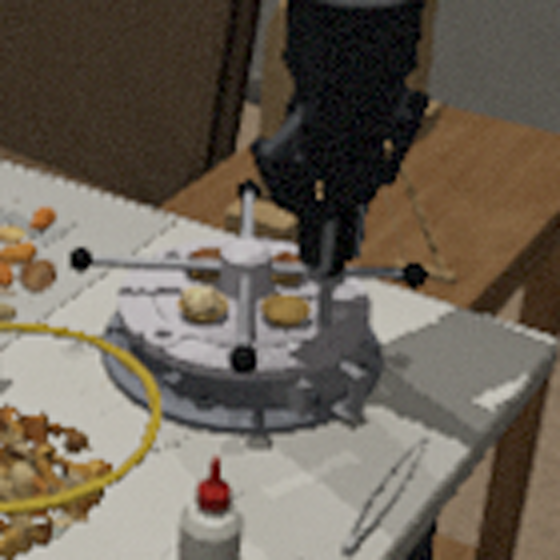

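```bash
python3 -c "
from h import *
c,s=load('w11')
M=R.from_quat(s['ee_rot']).as_matrix()
q=lambda u,v:(205+u/8-.4,190+v/8-.4)
for n,u,v in [('eye top',355,133),('eye left',281,200)]:
  p=onz(c,q(u,v),.046,s);print(n,(M.T@(p-s['tool_pos'])).round(4))
for x in (.0,.001,.002): 
  for y in (.045,):
    w=s['tool_pos']+M@np.array([x-.0045,y,0]);print('nose front edge at z10',(proj(c,w,s)-np.array([205,190])+.4)*8)
f=c['frame'][190:250,205:300].astype(float);f=np.clip((f-40)*4,0,255).astype(np.uint8);cv2.imwrite('pics/z12.png',cv2.resize(f,None,fx=8,fy=8,interpolation=cv2.INTER_CUBIC))
show()
"
```

```text
eye top [-0.0042  0.0554 -0.0006]
eye left [ 0.0013  0.0554 -0.0063]
nose front edge at z10 [361.76824711 176.14517457]
nose front edge at z10 [361.80091997 188.96150706]
nose front edge at z10 [361.83348656 201.74127635]
t12.15 [ 0.4453 -0.159   0.1016] yaw-105.01 F [ 0.43  1.   -1.45] gap0.0189 j [-0.37  0.41  2.05  0.    0.68  1.46]
```

View pics/z12.png

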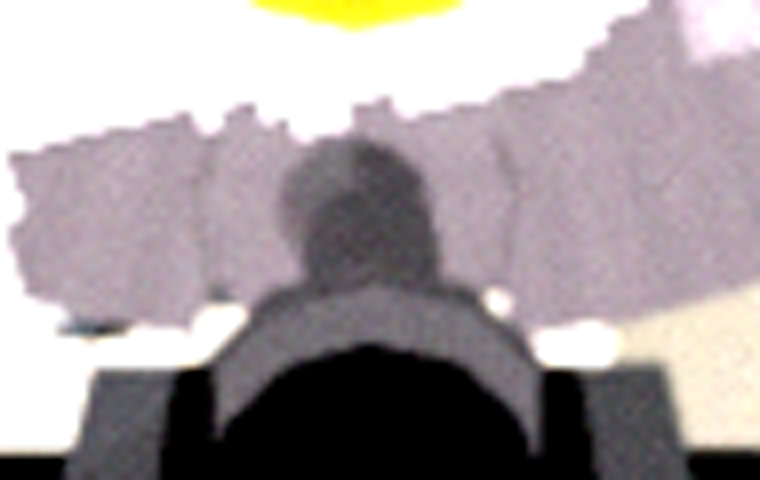

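Request:
{"api": "send_rows", "payload": {"moves": [[[0.0008, 0.003, -0.0012], [0, 0, 0], -0.8], [[0.0008, 0.007, -0.0012], [0, 0, 0], -0.8], [[0.0008, 0.009, -0.0012], [0, 0, 0], -0.8], [[0.0008, 0.009, -0.0012], [0, 0, 0], -0.8], [[0.0008, 0.009, -0.0012], [0, 0, 0], -0.8]]}}

```text
time: 12.65
tool_pos: [0.4441, -0.1575, 0.0915]
ee_rot: [0.093, 0.701, -0.701, -0.092]
contact_force: [0.1, -0.3, -0.8]
finger_gap: 0.0189
```

```bash
python3 -c "
from h import *
show()
c,s=snap('wrist','w12')
f=c['frame'][190:250,205:300].astype(float);f=np.clip((f-40)*4,0,255).astype(np.uint8);cv2.imwrite('pics/z13.png',cv2.resize(f,None,fx=8,fy=8,interpolation=cv2.INTER_CUBIC))
show()
"
```

```text
t12.65 [ 0.4441 -0.1575  0.0915] yaw-105.03 F [ 0.07 -0.35 -0.83] gap0.0189 j [-0.37  0.43  2.05  0.    0.66  1.46]
t12.70 [ 0.4441 -0.1575  0.0916] yaw-105.03 F [ 0.1  -0.54 -0.84] gap0.0191 j [-0.37  0.43  2.05  0.    0.66  1.46]
```

View pics/z13.png

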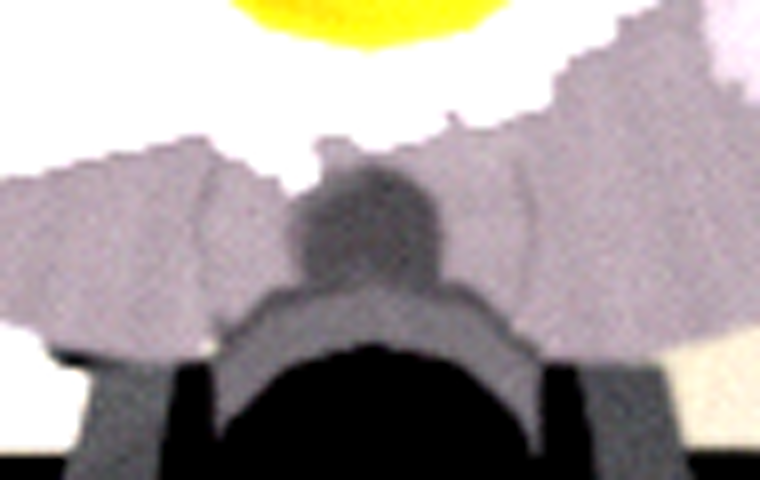

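Request:
{"api": "send_rows", "payload": {"moves": [[[0, 0.001, 0], [0, 0, 0], -0.8], [[0, 0.002, 0], [0, 0, 0], -0.8], [[0, 0.002, 0], [0, 0, 0], -0.8]]}}

```text
time: 13.0
tool_pos: [0.4441, -0.1574, 0.0895]
ee_rot: [0.093, 0.701, -0.701, -0.092]
contact_force: [-0.2, 0.2, -1.4]
finger_gap: 0.0192
```

```bash
python3 -c "
from h import *
show()
"
```

```text
t13.00 [ 0.4441 -0.1574  0.0895] yaw-105.02 F [-0.22  0.22 -1.43] gap0.0192 j [-0.37  0.44  2.05  0.    0.65  1.46]
```

Request:
{"api": "send_rows", "payload": {"moves": [[[0, 0.001, 0], [0, 0, 0], -0.8], [[0, 0.002, 0], [0, 0, 0], -0.8], [[0, 0.002, 0], [0, 0, 0], -0.8]]}}

```text
time: 13.3
tool_pos: [0.4441, -0.1574, 0.0875]
ee_rot: [0.093, 0.701, -0.701, -0.092]
contact_force: [0.3, 0.8, -1.1]
finger_gap: 0.0188
```

Request:
{"api": "send_rows", "payload": {"moves": [[[0, 0.001, 0], [0, 0, 0], -0.8], [[0, 0.002, 0], [0, 0, 0], -0.8], [[0, 0.002, 0], [0, 0, 0], -0.8]]}}

```text
time: 13.6
tool_pos: [0.4441, -0.1574, 0.0855]
ee_rot: [0.093, 0.701, -0.701, -0.092]
contact_force: [-0.6, 0.5, -1.5]
finger_gap: 0.0193
```

Request:
{"api": "send_rows", "payload": {"moves": [[[0, 0.001, 0], [0, 0, 0], -0.8], [[0, 0.002, 0], [0, 0, 0], -0.8], [[0, 0.003, 0], [0, 0, 0], -0.8], [[0, 0.004, 0], [0, 0, 0], -0.8], [[0, 0.005, 0], [0, 0, 0], -0.8], [[0, 0.006, 0], [0, 0, 0], -0.8], [[0, 0.006, 0], [0, 0, 0], -0.8]]}}

```text
time: 14.3
tool_pos: [0.4441, -0.1574, 0.0795]
ee_rot: [0.093, 0.701, -0.701, -0.092]
contact_force: [-0.2, 0.3, -1.2]
finger_gap: 0.0187
```

```bash
python3 -c "
from h import *
show()
c,s=snap('wrist','w13');cv2.imwrite('pics/w13b.png',cv2.resize(c['frame'],(768,576)))
show()
"
```

```text
t14.30 [ 0.4441 -0.1574  0.0795] yaw-105.02 F [-0.17  0.29 -1.21] gap0.0187 j [-0.37  0.46  2.06  0.    0.63  1.46]
t14.35 [ 0.4442 -0.1575  0.0796] yaw-105.02 F [ 0.85  0.4  -0.7 ] gap0.0188 j [-0.37  0.46  2.06  0.    0.63  1.46]
```

View pics/w13b.png

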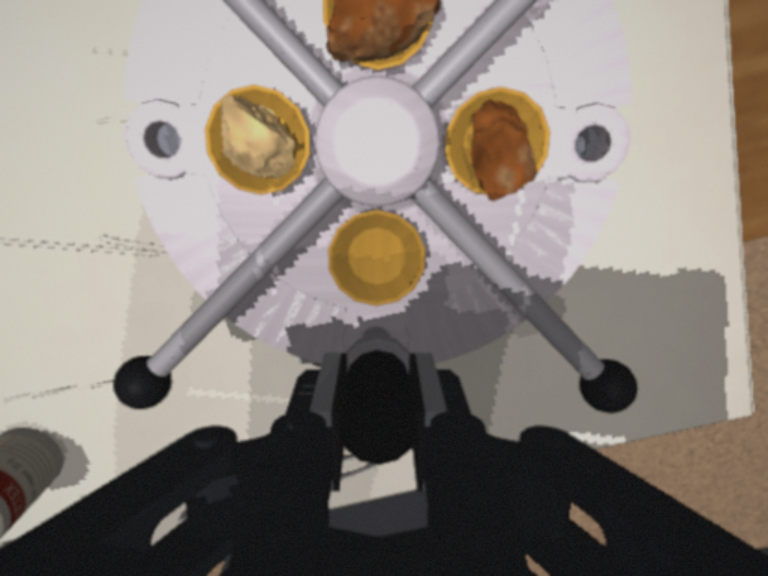

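Request:
{"api": "send_rows", "payload": {"moves": [[[0, 0.001, 0], [0, 0, 0], -0.8], [[0, 0.0015, 0], [0, 0, 0], -0.8], [[0, 0.0015, 0], [0, 0, 0], -0.8]]}}

```text
time: 14.65
tool_pos: [0.4442, -0.1574, 0.0781]
ee_rot: [0.093, 0.701, -0.701, -0.092]
contact_force: [-0.4, -0.1, -1.0]
finger_gap: 0.0191
```

Request:
{"api": "send_rows", "payload": {"moves": [[[0, 0.0005, 0], [0, 0, 0], -0.8], [[0, 0.0005, 0], [0, 0, 0], -0.8]]}}

```text
time: 14.85
tool_pos: [0.4442, -0.1575, 0.0776]
ee_rot: [0.093, 0.701, -0.701, -0.092]
contact_force: [-0.5, -0.2, -0.5]
finger_gap: 0.0187
```

Request:
{"api": "send_rows", "payload": {"moves": [[[0, 0.0005, 0], [0, 0, 0], -0.8], [[0, 0.0005, 0], [0, 0, 0], -0.8]]}}

```text
time: 15.05
tool_pos: [0.4442, -0.1575, 0.0771]
ee_rot: [0.093, 0.701, -0.701, -0.092]
contact_force: [0.3, -0.4, -0.8]
finger_gap: 0.0188
```

Request:
{"api": "send_rows", "payload": {"moves": [[[0, 0, 0], [0, 0, 0], -0.4], [[0, 0, 0], [0, 0, 0], -0.2], [[0, 0, 0], [0, 0, 0], -0.06], [[0, 0, 0], [0, 0, 0], -0.06], [[0, -0.01, 0], [0, 0, 0], -0.06], [[0, -0.03, 0], [0, 0, 0], -0.06], [[0, -0.06, 0], [0, 0, 0], -0.06], [[0, -0.09, 0], [0, 0, 0], -0.06], [[0, -0.09, 0], [0, 0, 0], -0.06]]}}

```text
time: 15.95
tool_pos: [0.4464, -0.1584, 0.1713]
ee_rot: [-0.096, -0.701, 0.701, 0.089]
contact_force: [0.4, -0.2, -0.0]
finger_gap: 0.0399
```

```bash
python3 -c "
from h import *
show()
c,s=snap('wrist','w14');cv2.imwrite('pics/w14b.png',cv2.resize(c['frame'],(768,576)))
show()
"
```

```text
t15.95 [ 0.4464 -0.1584  0.1713] yaw-105.02 F [ 0.39 -0.23 -0.04] gap0.0399 j [-0.37  0.29  2.01  0.    0.84  1.47]
t16.00 [ 0.4454 -0.158   0.1696] yaw-105.02 F [ 0.8   0.37 -0.3 ] gap0.0398 j [-0.37  0.29  2.01  0.    0.83  1.47]
```

View pics/w14b.png

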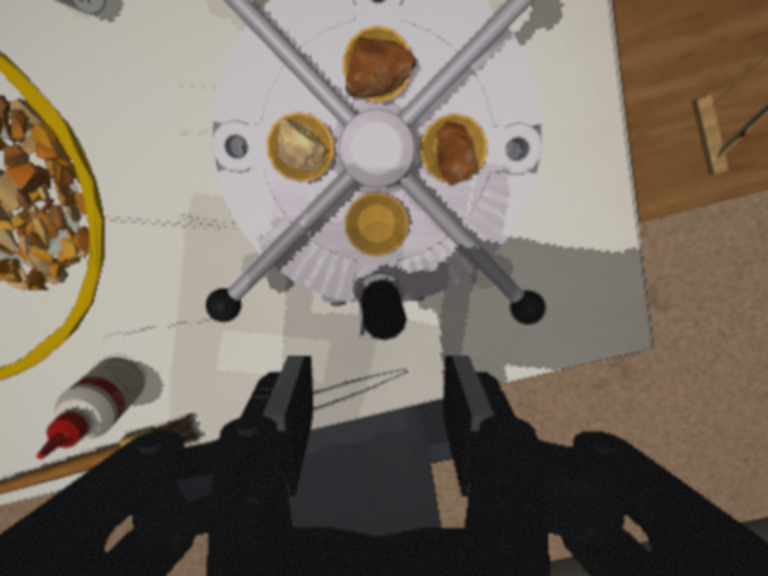

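```bash
python3 -c "
from h import *
c,s=load('w14');P=[]
for u,v in [(224,305),(528,307)]:
    px=dark(c,(u/1.5,v/1.5),11,60);p=onz(c,px,.068,s);e=p[:2]-Cx;print(p.round(4),np.hypot(*e).round(4),(np.degrees(np.arctan2(e[1],e[0]))%360).round(2))
show()
print(arc(90,[209.5-360],.088,.13),arc(90,[209.5-360],.088,.051))
"
```

```text
[ 0.4578 -0.0809  0.068 ] 0.1099 119.34
[ 0.4161 -0.2307  0.068 ] 0.1098 209.47
t16.00 [ 0.4454 -0.158   0.1696] yaw-105.02 F [ 0.8   0.37 -0.3 ] gap0.0398 j [-0.37  0.29  2.01  0.    0.83  1.47]
[[[-0.0058, 0.0396, 0.0626], [-0.002, -0.777, -0.007]]] [[[-0.0053, 0.1186, 0.0626], [-0.002, -0.777, -0.007]]]
```

Request:
{"api": "send_rows", "payload": {"moves": [[[-0.0055, 0.0, 0.02], [0, -0.15, 0], -0.53], [[-0.0055, 0.0, 0.05], [0, -0.3, 0], -0.53], [[-0.0055, 0.0, 0.063], [0, -0.45, 0], -0.53], [[-0.0055, 0.01, 0.063], [0, -0.6, 0], -0.53], [[-0.0055, 0.02, 0.063], [0, -0.75, 0], -0.53], [[-0.0055, 0.04, 0.063], [0, -0.777, 0], -0.53], [[-0.0055, 0.04, 0.063], [0, -0.777, 0], -0.53], [[-0.0055, 0.04, 0.063], [0, -0.777, 0], -0.53], [[-0.0055, 0.04, 0.063], [0, -0.777, 0], -0.53]]}}

```text
time: 16.9
tool_pos: [0.4333, -0.2198, 0.1276]
ee_rot: [0.179, -0.684, 0.684, -0.181]
contact_force: [0.0, 0.3, 0.1]
finger_gap: 0.0202
```

```bash
python3 -c "
from h import *
show()
c,s=snap('wrist','w15');cv2.imwrite('pics/w15b.png',cv2.resize(c['frame'],(768,576)))
px=None
print(arc(90,[209.4-360],.088,.13),arc(90,[209.4-360],.088,.051))
"
```

```text
t16.90 [ 0.4333 -0.2198  0.1276] yaw-60.54 F [0.05 0.26 0.1 ] gap0.0202 j [-0.49  0.38  2.01  0.    0.75  0.56]
[[[-0.0014, -0.0023, 0.0008], [-0.001, 0.001, -0.002]]] [[[-0.0012, 0.0767, 0.0007], [-0.001, 0.001, -0.002]]]
```

View pics/w15b.png

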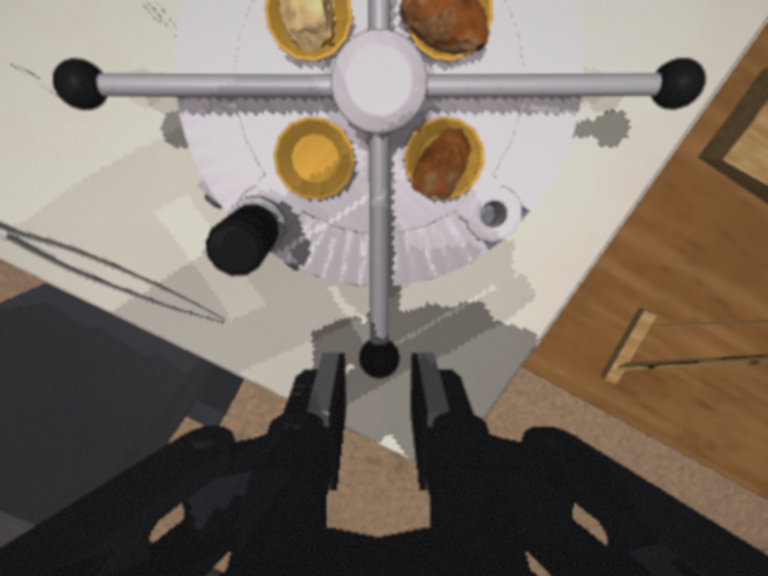

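Request:
{"api": "send_rows", "payload": {"moves": [[[-0.0012, 0.02, 0.0008], [0, 0, 0], -0.53], [[-0.0012, 0.045, 0.0008], [0, 0, 0], -0.53], [[-0.0012, 0.062, 0.0008], [0, 0, 0], -0.53], [[-0.0012, 0.072, 0.0008], [0, 0, 0], -0.53], [[-0.0012, 0.0765, 0.0008], [0, 0, 0], -0.53], [[-0.0012, 0.0765, 0.0008], [0, 0, 0], -0.53], [[-0.0012, 0.0765, 0.0008], [0, 0, 0], -0.53]]}}

```text
time: 17.65
tool_pos: [0.4352, -0.2201, 0.0513]
ee_rot: [0.179, -0.684, 0.684, -0.181]
contact_force: [0.3, -0.8, 0.7]
finger_gap: 0.0201
```

```bash
python3 -c "
from h import *
show()
for r in arc(90,[-150.6+x for x in [.6,1.2,1.8,2.4,3,3.6,4.2,4.8,5.4,6,6.6,7.2]],.088,.051):print(r)
c,s=snap('wrist','w16');cv2.imwrite('pics/w16b.png',cv2.resize(c['frame'],(768,576)))
"
```

```text
t17.65 [ 0.4352 -0.2201  0.0513] yaw-60.51 F [ 0.31 -0.76  0.67] gap0.0201 j [-0.49  0.53  2.03  0.    0.58  0.56]
[[0.0, 0.0003, 0.0007], [-0.001, -0.009, -0.003]]
[[0.0, 0.0003, 0.0016], [-0.001, -0.019, -0.003]]
[[-0.0, 0.0003, 0.0026], [-0.001, -0.03, -0.003]]
[[-0.0, 0.0003, 0.0035], [-0.002, -0.04, -0.003]]
[[-0.0001, 0.0003, 0.0044], [-0.002, -0.051, -0.003]]
[[-0.0001, 0.0003, 0.0053], [-0.002, -0.061, -0.003]]
[[-0.0002, 0.0003, 0.0062], [-0.002, -0.072, -0.003]]
[[-0.0003, 0.0003, 0.0072], [-0.002, -0.082, -0.003]]
[[-0.0003, 0.0003, 0.0081], [-0.002, -0.093, -0.002]]
[[-0.0004, 0.0003, 0.009], [-0.002, -0.103, -0.002]]
[[-0.0005, 0.0003, 0.0099], [-0.002, -0.114, -0.002]]
[[-0.0006, 0.0003, 0.0108], [-0.002, -0.124, -0.002]]
```

View pics/w16b.png

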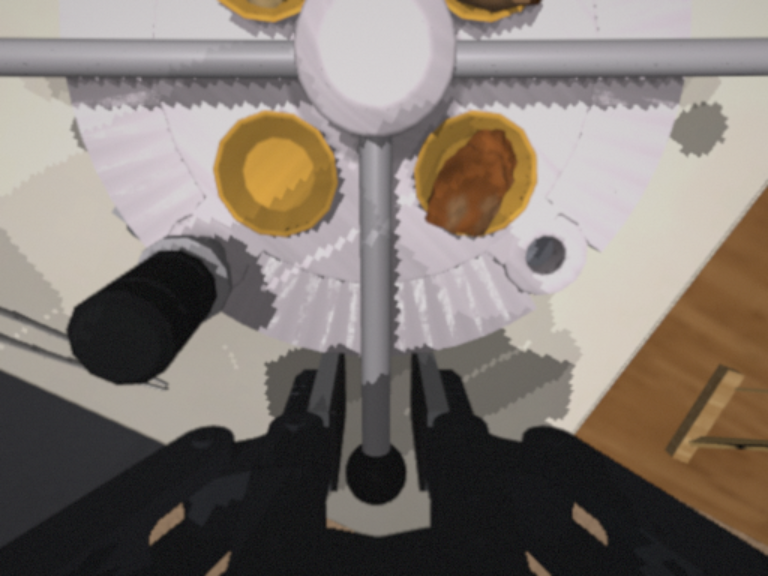

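Request:
{"api": "send_rows", "payload": {"moves": [[[0, 0, 0.001], [0, -0.011, 0], -0.53], [[0, 0, 0.002], [0, -0.022, 0], -0.53], [[0, 0, 0.003], [0, -0.033, 0], -0.53], [[0, 0, 0.004], [0, -0.044, 0], -0.53], [[-0.0001, 0, 0.0048], [0, -0.054, 0], -0.53], [[-0.0001, 0, 0.0055], [0, -0.063, 0], -0.53], [[-0.0002, 0, 0.0062], [0, -0.072, 0], -0.53], [[-0.0003, 0, 0.0072], [0, -0.082, 0], -0.53], [[-0.0003, 0, 0.0081], [0, -0.093, 0], -0.53], [[-0.0004, 0, 0.009], [0, -0.103, 0], -0.53], [[-0.0005, 0, 0.0099], [0, -0.114, 0], -0.53], [[-0.0006, 0, 0.0108], [0, -0.124, 0], -0.53]]}}

```text
time: 18.9
tool_pos: [0.4405, -0.229, 0.0506]
ee_rot: [0.222, -0.671, 0.671, -0.223]
contact_force: [-0.7, -0.1, -0.6]
finger_gap: 0.02
```

```bash
python3 -c "
from h import *
show()
for r in arc(90,[-143.4+x for x in [.4,.8,1.2,1.6,2.0,2.4]],.088,.051):print(r)
c,s=snap('wrist','w17');cv2.imwrite('pics/w17b.png',cv2.resize(c['frame'],(768,576)))
"
```

```text
t18.90 [ 0.4405 -0.229   0.0506] yaw-53.35 F [-0.71 -0.09 -0.62] gap0.0200 j [-0.5   0.54  2.01  0.    0.59  0.42]
[[-0.0003, -0.0004, 0.0011], [-0.001, -0.006, -0.002]]
[[-0.0003, -0.0004, 0.0017], [-0.001, -0.013, -0.002]]
[[-0.0003, -0.0004, 0.0023], [-0.001, -0.02, -0.002]]
[[-0.0003, -0.0004, 0.0029], [-0.001, -0.027, -0.002]]
[[-0.0003, -0.0004, 0.0035], [-0.001, -0.034, -0.002]]
[[-0.0004, -0.0004, 0.0041], [-0.001, -0.041, -0.002]]
```

View pics/w17b.png

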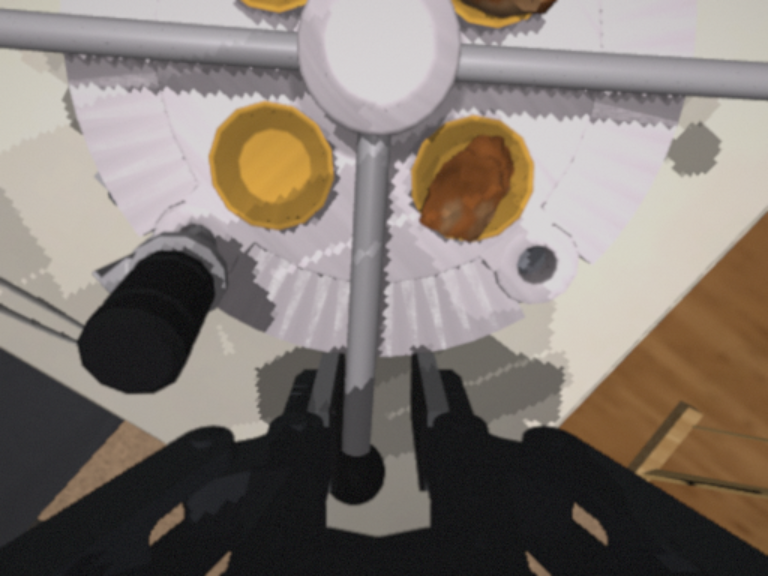

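Request:
{"api": "send_rows", "payload": {"moves": [[[0, 0, 0.0005], [0, -0.006, 0], -0.53], [[-0.0001, 0, 0.001], [0, -0.011, 0], -0.53], [[-0.0001, 0, 0.0015], [0, -0.017, 0], -0.53], [[-0.0002, 0, 0.002], [0, -0.023, 0], -0.53], [[-0.0002, 0, 0.0025], [0, -0.028, 0], -0.53], [[-0.0003, 0, 0.003], [0, -0.034, 0], -0.53]]}}

```text
time: 19.55
tool_pos: [0.4426, -0.2312, 0.0506]
ee_rot: [0.233, -0.667, 0.667, -0.234]
contact_force: [-0.2, 0.2, -0.1]
finger_gap: 0.0203
```

```bash
python3 -c "
from h import *
show()
c,s=snap('wrist','w18');cv2.imwrite('pics/w18b.png',cv2.resize(c['frame'],(768,576)))
"
```

```text
t19.55 [ 0.4426 -0.2312  0.0506] yaw-51.43 F [-0.24  0.21 -0.13] gap0.0203 j [-0.51  0.54  2.    0.    0.6   0.39]
```

View pics/w18b.png

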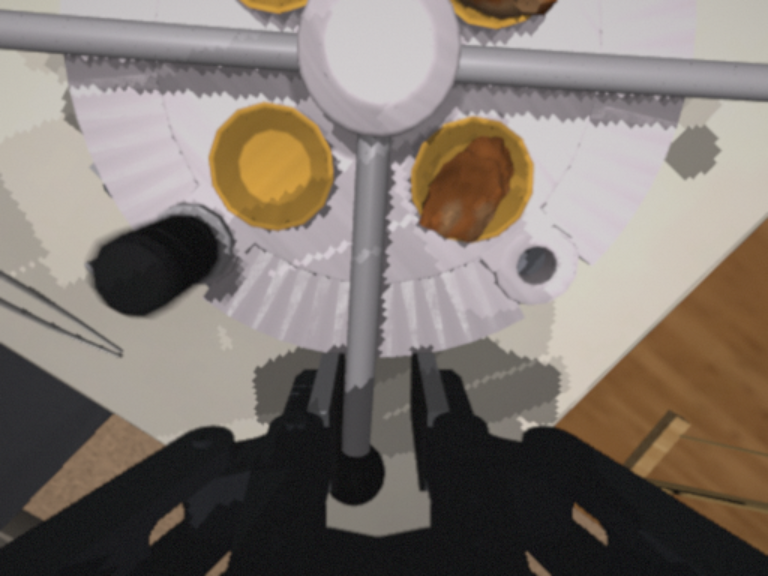

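Request:
{"api": "send_rows", "payload": {"moves": [[[0, 0, 0], [0, 0, 0], -0.53], [[0, 0, 0], [0, 0, 0], -0.53]]}}

```text
time: 19.8
tool_pos: [0.4426, -0.2312, 0.0506]
ee_rot: [0.233, -0.667, 0.668, -0.234]
contact_force: [-0.1, 0.1, -0.3]
finger_gap: 0.02
```

```bash
python3 -c "
from h import *
show()
c,s=snap('wrist','w19');cv2.imwrite('pics/w19b.png',cv2.resize(c['frame'],(768,576)))
"
```

```text
t19.80 [ 0.4426 -0.2312  0.0506] yaw-51.45 F [-0.13  0.13 -0.27] gap0.0200 j [-0.51  0.54  2.    0.    0.6   0.39]
```

View pics/w19b.png

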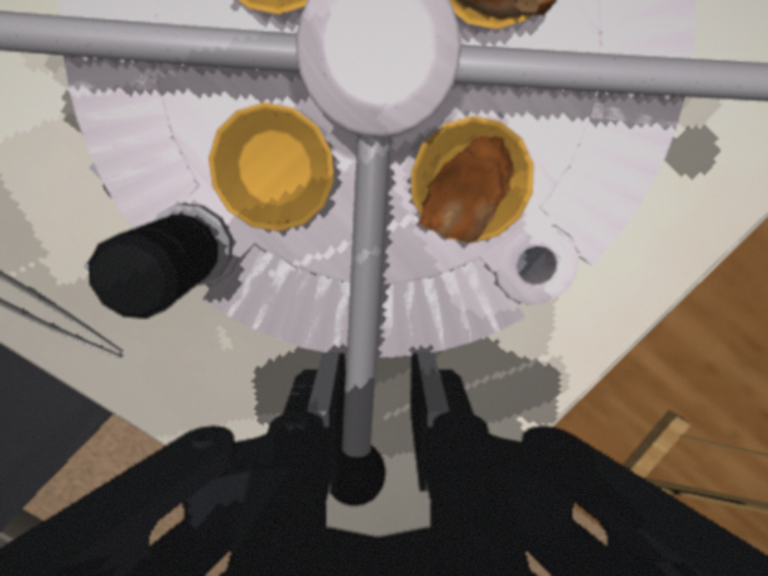

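Request:
{"api": "send_rows", "payload": {"moves": [[[0, 0, -0.001], [0, 0.01, 0], -0.53], [[0, 0, -0.0025], [0, 0.02, 0], -0.53], [[0, 0, -0.0045], [0, 0.03, 0], -0.53], [[0, 0, -0.0055], [0, 0.04, 0], -0.53], [[0, 0, -0.0055], [0, 0.04, 0], -0.53], [[0, -0.02, -0.0055], [0, 0.04, 0], -0.53], [[0, -0.06, -0.0055], [0, 0.04, 0], -0.53], [[0, -0.1, -0.0055], [0, 0.04, 0], -0.53], [[0, -0.12, -0.0055], [0, 0.04, 0], -0.53], [[0, -0.12, -0.0055], [0, 0.04, 0], -0.53], [[0, -0.12, -0.0055], [0, 0.04, 0], -0.53]]}}

```text
time: 20.95
tool_pos: [0.4388, -0.2269, 0.1707]
ee_rot: [0.219, -0.672, 0.672, -0.221]
contact_force: [-0.4, -0.1, -0.5]
finger_gap: 0.02
```

```bash
python3 -c "
from h import *
show()
c,s=snap('wrist','w20');cv2.imwrite('pics/w20b.png',cv2.resize(c['frame'],(768,576)))
for u in range(1):
    P=[]
import math
"
```

```text
t20.95 [ 0.4388 -0.2269  0.1707] yaw-53.74 F [-0.39 -0.13 -0.5 ] gap0.0200 j [-0.5   0.32  1.96  0.    0.86  0.43]
```

View pics/w20b.png

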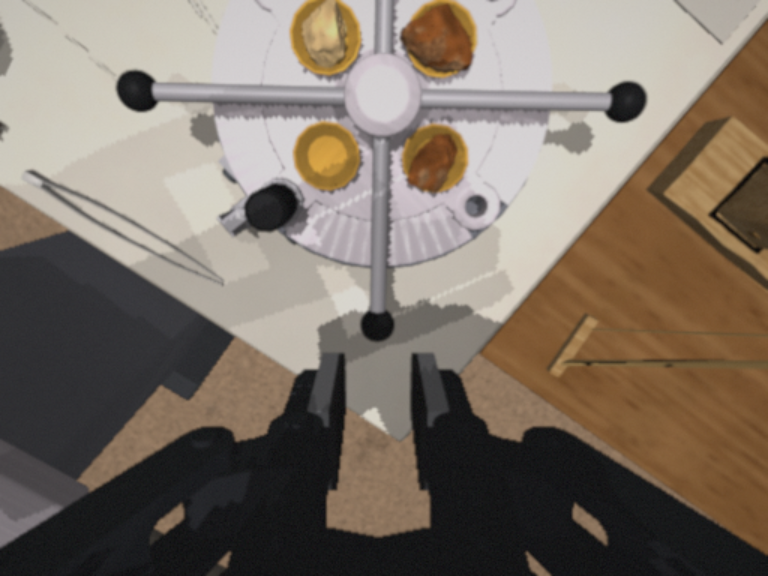

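```bash
python3 -c "
from h import *
c,s=load('w20');A=[]
for u,v in [(137,91),(627,101),(377,325)]:
    px=dark(c,(u/1.5,v/1.5),12,60);p=onz(c,px,.068,s);e=p[:2]-Cx;a=np.degrees(np.arctan2(e[1],e[0]))%360;A.append(a);print(p.round(4),np.hypot(*e).round(4),a.round(2))
th=np.radians(A[2]-45);E=Cx+.072*np.array([np.cos(th),np.sin(th)]);print('eye',np.degrees(th),E)
for z in (.046,.0505,.0865,.1065): print(z,proj(c,[E[0],E[1],z],s)*1.5)
f=c['frame'];cv2.imwrite('pics/z14.png',cv2.resize(f[110:165,140:215],None,fx=10,fy=10,interpolation=cv2.INTER_CUBIC))
"
```

```text
[ 0.4487 -0.0866  0.068 ] 0.1099 124.96
[ 0.5747 -0.2666  0.068 ] 0.1098 305.03
[ 0.4215 -0.2397  0.068 ] 0.11 214.94
eye 169.94284580113586 [ 0.44080635 -0.16412661]
0.046 [281.55560529 202.27114694]
0.0505 [279.96138016 203.35463562]
0.0865 [265.007172   213.51401498]
0.1065 [254.53199395 220.6261935 ]
```

View pics/z14.png

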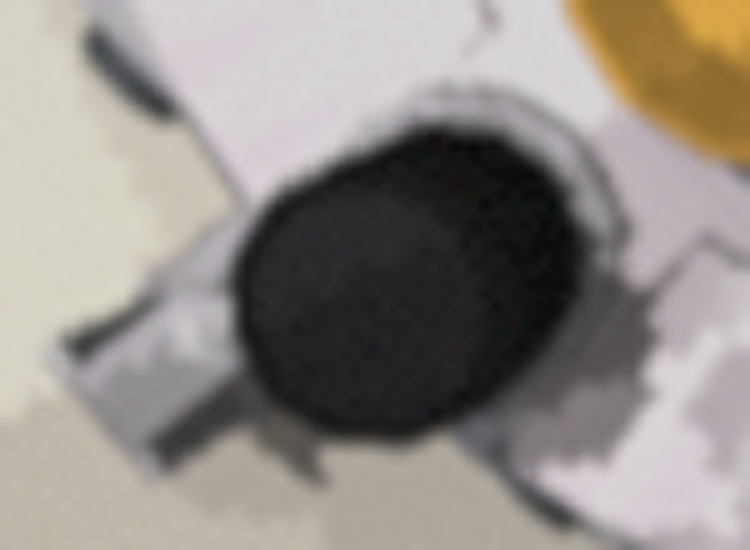

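```bash
python3 -c "
from h import *
show();print(plan((.4408,-.1641,.13),-53.7))"
```

```text
t21.00 [ 0.4383 -0.2266  0.1699] yaw-53.74 F [0.65 0.29 0.28] gap0.0202 j [-0.5   0.32  1.96  0.    0.86  0.43]
([-0.0389, 0.0399, -0.0489], [0.0, -0.001, -0.001])
```

Request:
{"api": "send_rows", "payload": {"moves": [[[-0.02, 0, -0.025], [0, 0, 0], -1], [[-0.039, 0.01, -0.049], [0, 0, 0], -1], [[-0.039, 0.03, -0.049], [0, 0, 0], -1], [[-0.039, 0.045, -0.049], [0, 0, 0], -1], [[-0.039, 0.06, -0.049], [0, 0, 0], -1], [[-0.039, 0.07, -0.049], [0, 0, 0], -1], [[-0.039, 0.07, -0.049], [0, 0, 0], -1], [[-0.039, 0.07, -0.049], [0, 0, 0], -1]]}}

```text
time: 21.8
tool_pos: [0.4411, -0.1643, 0.1002]
ee_rot: [-0.22, 0.672, -0.672, 0.22]
contact_force: [-0.1, -0.2, 0.8]
finger_gap: 0.0
```

```bash
python3 -c "
from h import *
show()
c,s=snap('wrist','w21');cv2.imwrite('pics/w21b.png',cv2.resize(c['frame'],(768,576)))
show()"
```

```text
t21.80 [ 0.4411 -0.1643  0.1002] yaw-53.75 F [-0.08 -0.24  0.82] gap0.0000 j [-0.38  0.42  2.05  0.    0.68  0.55]
t21.85 [ 0.4415 -0.1644  0.1007] yaw-53.75 F [ 0.12  0.07 -0.46] gap-0.0001 j [-0.38  0.41  2.05  0.    0.68  0.55]
```

View pics/w21b.png

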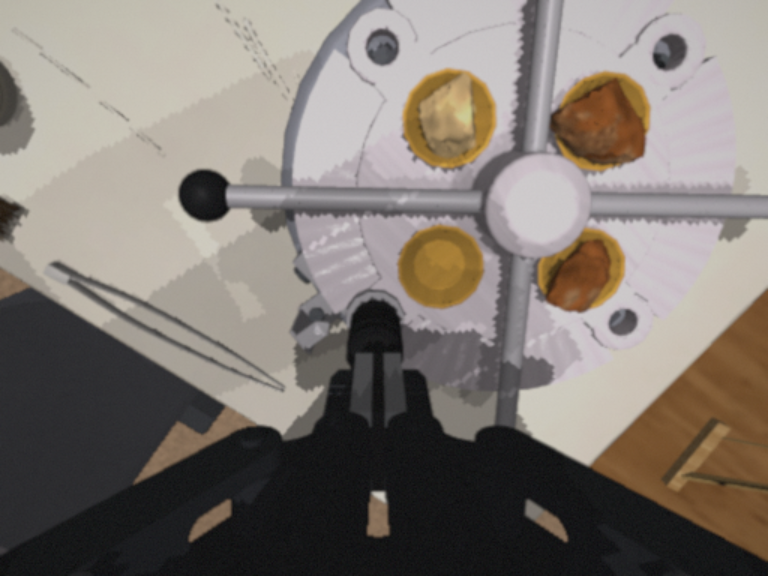

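Shut fingertips hover over the pin (its grip shows at about (377,330)). I'll descend in small steps and watch the force.

Request:
{"api": "send_rows", "payload": {"moves": [[[0, 0.004, 0], [0, 0, 0], -1], [[0, 0.008, 0], [0, 0, 0], -1], [[0, 0.011, 0], [0, 0, 0], -1], [[0, 0.011, 0], [0, 0, 0], -1], [[0, 0.011, 0], [0, 0, 0], -1]]}}

```text
time: 22.35
tool_pos: [0.4414, -0.1643, 0.0896]
ee_rot: [-0.219, 0.672, -0.672, 0.221]
contact_force: [-0.2, 0.7, 0.6]
finger_gap: 0.0001
```

Request:
{"api": "send_rows", "payload": {"moves": [[[0, 0.0005, 0], [0, 0, 0], -1], [[0, 0.001, 0], [0, 0, 0], -1], [[0, 0.001, 0], [0, 0, 0], -1]]}}

```text
time: 22.65
tool_pos: [0.4415, -0.1643, 0.0887]
ee_rot: [0.219, -0.672, 0.672, -0.221]
contact_force: [-0.4, 0.1, -0.1]
finger_gap: -0.0
```

Request:
{"api": "send_rows", "payload": {"moves": [[[0, 0.0005, 0], [0, 0, 0], -1], [[0, 0.001, 0], [0, 0, 0], -1], [[0, 0.001, 0], [0, 0, 0], -1]]}}

```text
time: 22.95
tool_pos: [0.4415, -0.1643, 0.0876]
ee_rot: [0.219, -0.672, 0.672, -0.221]
contact_force: [0.9, 0.4, -0.1]
finger_gap: -0.0002
```

Request:
{"api": "send_rows", "payload": {"moves": [[[0, 0.0005, 0], [0, 0, 0], -1], [[0, 0.0005, 0], [0, 0, 0], -1], [[0, 0.001, 0], [0, 0, 0], -1], [[0, 0.001, 0], [0, 0, 0], -1]]}}

```text
time: 23.35
tool_pos: [0.4415, -0.1643, 0.0866]
ee_rot: [0.219, -0.672, 0.672, -0.221]
contact_force: [-1.0, -1.2, -0.3]
finger_gap: 0.0
```

Request:
{"api": "send_rows", "payload": {"moves": [[[0, 0.0003, 0], [0, 0, 0], -1], [[0, 0.0006, 0], [0, 0, 0], -1], [[0, 0.0006, 0], [0, 0, 0], -1]]}}

```text
time: 23.65
tool_pos: [0.4416, -0.1644, 0.0865]
ee_rot: [0.219, -0.672, 0.672, -0.221]
contact_force: [-1.6, -0.4, 6.4]
finger_gap: 0.0
```

Request:
{"api": "send_rows", "payload": {"moves": [[[0, -0.003, 0], [0, 0, 0], -1], [[0, -0.02, 0], [0, 0, 0], -1], [[0, -0.06, 0], [0, 0, 0], -1], [[0, -0.1, 0], [0, 0, 0], -1], [[0.04, -0.14, 0.04], [0, 0, 0], -1], [[0.06, -0.14, 0.06], [0, 0, 0], -1], [[0.06, -0.14, 0.06], [0, 0, 0], -1], [[0.06, -0.14, 0.06], [0, 0, 0], -1], [[0.06, -0.14, 0.06], [0, 0, 0], -1]]}}

```text
time: 24.55
tool_pos: [0.4277, -0.2474, 0.2253]
ee_rot: [-0.22, 0.673, -0.672, 0.22]
contact_force: [-0.6, -0.7, -0.4]
finger_gap: 0.0
```

```bash
python3 -c "
from h import *
show()
c,s=snap('wrist','w22');cv2.imwrite('pics/w22b.png',cv2.resize(c['frame'],(768,576)))
show()"
```

```text
t24.55 [ 0.4277 -0.2474  0.2253] yaw-53.74 F [-0.58 -0.69 -0.36] gap0.0000 j [-0.55  0.24  1.92  0.    0.98  0.39]
t24.60 [ 0.4278 -0.2471  0.2252] yaw-53.70 F [ 0.44 -0.2  -0.25] gap0.0001 j [-0.55  0.24  1.92  0.    0.98  0.39]
```

View pics/w22b.png

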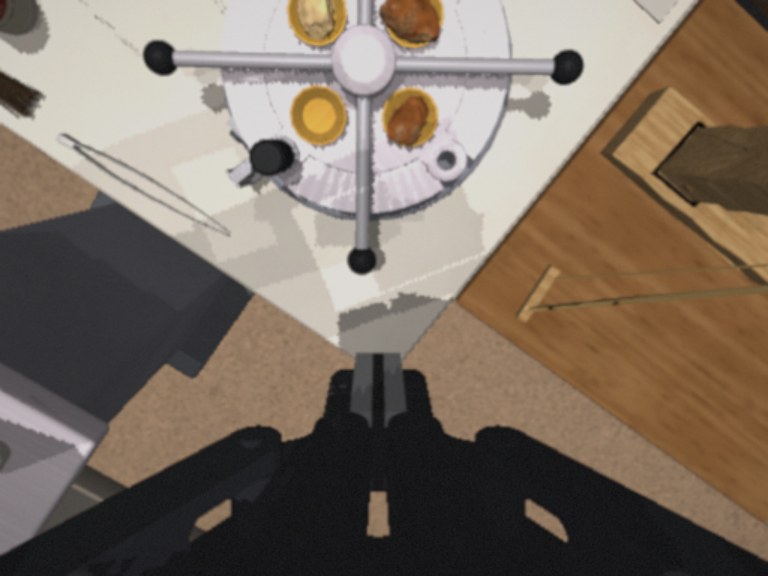

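```bash
python3 -c "
from h import *
print(arm.finish_job())"
```

```text
the job is handed in; nothing more can be done
None
```

The carousel is locked: the empty seat is just past the pointer and the pin is fully home in the hidden socket. I handed the job in at about 24.6 s of the 67 s allowed. `finish_job()` gave no verdict, so the result below is from my own checks.

- **Turning the seat round:** I straddled a spoke with the half-open fingers and turned the carousel about 76° clockwise. The empty eye stopped about 1° from the pointer line, with the pin still in its block.
- **Placing the pin:** I moved the pin to the empty eye, lowered it through with no contact force showing, and released it on top of the block.
- **Finding the socket:** I eased a spoke counter-clockwise in small steps until the pin dropped, with the spoke force under 1 N. The empty eye ended about 6.5° past the pointer, roughly 8 mm off its line against the 22 mm allowed.

**Last checks:**
- The wrist camera put the pin's top where a fully home pin should be.
- A light touch from above, peaking at about 6 N, met the pin's top at 86.5 mm. That puts the nose at 12.0 mm, which is the home height.
- The last picture shows the pin upright and the arm clear of everything. The tweezers were in view and looked undisturbed. The glue bottle was only partly in view and the vial was out of frame, but the arm never came close to either.

No check failed. One reading disagreed: the pin's position in the overhead picture was about 4 mm off the wrist camera's. I used the wrist reading, and it held up when I took hold of the pin.

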